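# Gauge two bearing blocks and case the good one

## Robot

A 6-joint arm with a two-finger parallel gripper is mounted at the origin on the work surface. World frame = base frame: x ahead of the robot, y to its left, z up, the work surface at z = 0. Lengths are in mm, angles in degrees, forces in N, time in s.
With the tool pointing down it reaches from about 350 to 850 mm from the base axis. Payload 8.1 kg.
Tool frame: the origin (TCP) lies between the finger pads; the fingertips stand ahead of it and the grasp point (between the pads) lies 2 mm behind it (nose_length is the z of the fingertips in the tool frame, in mm); z points along the fingers, y is the direction in which the jaws open and shut (so a half turn about z gives the same grasp; the last joint's range is limited). The gripper opens to 85 mm and grips with 20 to 120 N. Pads are 22 mm wide; open, the fingers measure 114 mm over their backs; the gripper's body (76 mm by 85 mm) begins 54 mm behind the grasp point. The pads swing forward as they close: fully open they stand 13 mm farther back than shut.
Start: joints at [-4.893, 7.471, 85.268, -0, 87.261, -4.893], TCP at [600.004, 0.022, 217.092] pointing down, gripper open.
Joint ranges: [-169.43, 169.43], [-51.17, 129.36], [1.28, 143.12], [-76.62, 256.62], [0, 156.53], [-152.29, 152.29]. Speed limits (degrees/s): [136.94, 136.94, 159.86, 180, 180, 180].

## Interface

Orientations are given as [roll, pitch, yaw] about the fixed x, y, z axes, in that order (R = Rz(yaw) Ry(pitch) Rx(roll)).
In Python, from bench import * gives the robot as it stands.
- The arm moves only by the tool jog_arm, never from a script. Its argument "plan" is a list of rows, each a list of 3 entries, a list of its own where there are three numbers: the turn, a rotation vector about the tool's x, y, z in degrees, then the shift along the tool's x, y, z in m, then the gripper's target within -1 to 1 (fully open at 1, half-way at 0, shut at -1). A call has 1 to 12 rows; each row is the pose to reach, as a shift and turn from the pose commanded when the call began, along the tool's axes at that moment; what a row does not reach only later rows make up. A row lasts 1/8 s, in which the tool goes at most 62.5 mm and 10.7 degrees, less where a joint would pass 70% of its speed; a pose out of reach is approached as far as the arm can. A call with a gripper value outside its range is refused whole. The fingers move at their own pace and stop on an object; "force" is the grip in N (left out, the last holds). Time passes only in rows, so rows that repeat a pose let the fingers close. It gives the time, the measured TCP pose, the force and the opening at its end, in the units of the state.
- sense(): the state, without advancing time (a new reading comes with each control period).
- snapshot(name): name is "scene" or "side" or "wrist"; returns (picture, depth): 400x640x3 uint8, blue, green, red; 400x640 float32, mm along the optical axis (not along the pixel's ray), 0 where there is no reading.
- camera_info(name): a dict with "fov_y" (degrees; the focal length in pixels is half the picture's height over the tangent of half this angle, whatever the lens; pixels are square), "cx", "cy" (the principal point, pixels), "origin" and "orientation" of the camera in the world. Camera axes: x right, y down, z forward; pixel columns grow to the right and rows downward; lengths in mm; the calibration is good to about 2 mm. A picture is of the moment at which its call begins: read the wrist's pose just before it. camera_info takes no time and is no camera call; for the wrist camera it gives the pose at the moment of the call.
- hand_in(): hands the job in, once; it reports no verdict.
The state is a dict: "time": time; "joint_pos": joint angles; "qd": joint speeds; "joint_efforts": joint torques, N m; "tool_pos": TCP position; "tcp_rot": TCP orientation; "ft_force": force on the tool from outside, world axes, zero at the start; "wrist_torque": the same for the moment, N m; "finger_gap": finger opening in mm.
Only numpy, scipy, OpenCV 4.12 (cv2) and the standard library are available. Lean on these libraries where they do the work, as an engineer would, in place of code of your own. Each camera call takes 0.05 s, during which the arm holds its last target.

## Task

Find out with the plug gauge which of the two bearing blocks on the slanted rack is bored through: slide the gauge into the bores without forcing it; only in the good block does it go in right up to its collar. Put the gauge back upright in its stand, fully home, then set (do not drop) the good block flat on the floor of the case, bore upwards, and push the lid fully shut. Leave the other block in its place on the rack and do not disturb the wrench, yarn cone and bottle.

Things in the scene. Friction and masses are not known exactly. Their poses are not given: they have to be found in the camera images.
- block_a_mid (a point): Aluminium bearing block A, alike outside: hub 60x56x44 mm (x,y,z), a 14 mm thick lug at each x end (100 long), 0.5 kg. Point: hub centre, 22 mm above underside, 22 below the top with the 27 mm round bore's mouth. z: bore axis, outward; x: up the slope on the rack. Flat free y sides, 56 mm apart. One block is bored 27 mm right through; the other narrows to 16 mm from 16 mm down and stops the gauge.
- block_b_mid (a point): Aluminium bearing block B, alike outside: hub 60x56x44 mm (x,y,z), a 14 mm thick lug at each x end (100 long), 0.5 kg. Point: hub centre, 22 mm above underside, 22 below the top with the 27 mm round bore's mouth. z: bore axis, outward; x: up the slope on the rack. Flat free y sides, 56 mm apart. One block is bored 27 mm right through; the other narrows to 16 mm from 16 mm down and stops the gauge.
- gauge_grip (a point): Steel plug gauge, 0.25 kg: pin 24 mm across, 40 long (bevelled tip, 21 across), then a round collar 42 across, 8 thick, then a square handle 22x22, 70 long. Point: middle of the handle, 43 mm above the collar's underside, 83 from the pin's tip. z: from pin to handle; x, y square to the handle's flats. Starts upright in the stand, pin down, collar on the stand's top.
- stand_mouth (a point): Fixed dark steel gauge stand: block 58x58x46 mm with an upright hole 31 mm across. Point: centre of the hole's mouth on the stand's top face, 46 mm above the table; z up. With the gauge home its collar lies on this face, so the middle of its handle is 43 mm above this point.
- rack: Fixed slanted dark steel rack, 130 mm along the slope, 270 wide. Origin: centre of its footprint on the table; z up, y along its width, x the way the slope rises, 25 degrees from level. Slope centre 65 mm above the table; a ledge at its bottom edge stands 12 mm above the slope. The blocks lie on it against the ledge, 62.5 mm either side of the middle, so their bores lean 25 degrees to -x.
- case: Fixed grey carrying case, outside 160x160x62 mm, walls and floor 6 mm (inside 148x148, 56 deep). Origin: centre of its underside, on the table; z up; the lid's hinge runs along y on the rim at x = +80 mm. The centre of a block lying on the case floor is 28 mm above the origin.
- lid_hinge (a point): Middle of the hinge line of the case's lid, 62.5 mm above the table at the case's +x rim. It turns with the lid: its y axis is the hinge line.
- lid (a joint): Angle of the case's lid, rad: 0 shut, 1.57 upright, 1.9 fully open. Flat plate 160x160x8 mm, 0.2 kg, small 7 mm lip on its free edge, 2 mm ribs outside. Open, it stands up from the hinge at the case's +x rim with its outer face to the case's +x. The stiff hinge stays where left; about 3 N at the free edge moves it. Shut it by pushing the outer face over and down.
- wrench: Bystander: steel wrench 180 mm long lying flat; origin at its middle, x along it.
- yarn_cone: Bystander: upright grey yarn cone 84 mm across, 165 mm tall; origin at its foot.
- oil: Bystander: white bottle 56 mm across, 130 mm tall; origin at its foot.
Not all that is in view belongs to the job. Leave any red look-alike of the part that bears gauge_grip alone.

How it is judged (in metres and radians):
On the way, in this order (a step that is already met when the one before it is completed fails the run):
1. the gauge goes into the good block's bore right up to its collar (z of gauge_grip in the frame of block_a_mid between 0.058 and 0.07 m and x of gauge_grip in the frame of block_a_mid between -0.008 and 0.008 m and y of gauge_grip in the frame of block_a_mid between -0.008 and 0.008 m and angle between the z axis of gauge_grip and the z axis of block_a_mid, either way round below 0.12 rad), for 0.2 s.
2. the gauge is back in its stand, released (horizontal distance between gauge_grip and stand_mouth below 0.008 m and z of gauge_grip in the frame of stand_mouth below 0.047 m and angle between gauge_grip's own z axis and vertical below 0.12 rad and contact force between the fingers and gauge below 0.1 N), for 0.2 s.
3. the good block lies flat in the case, released (x of block_a_mid in the frame of case between -0.05 and 0.05 m and y of block_a_mid in the frame of case between -0.05 and 0.05 m and z of block_a_mid in the frame of case below 0.033 m and angle between block_a_mid's own z axis and vertical below 0.12 rad and contact force between the fingers and block_a below 0.1 N), for 0.2 s.
At the end, for the whole second after the job is handed in: The good block lies inside the case, flat (within 7 degrees) on its floor, bore upwards; the lid is shut (under 0.06 rad); the gauge stands upright in the stand with its collar down (within 4 mm of home); the other block is within 30 mm of where it started; all at rest and released (all of step 2 and x of block_a_mid in the frame of case between -0.05 and 0.05 m and y of block_a_mid in the frame of case between -0.05 and 0.05 m and z of block_a_mid in the frame of case below 0.033 m and angle between block_a_mid's own z axis and vertical below 0.12 rad and value of joint lid below 0.06 rad and distance of block_b_mid from where it was at the start of the episode below 0.03 m and linear speed of each of block_a, gauge, block_b below 0.03 m/s); the robot touches nothing.
It fails at once if the other block is taken off its place (moved more than 50 mm) (distance of block_b_mid from where it was at the start of the episode above 0.05 m).
It fails at once if the gauge is forced (over 80 N) against a block (contact force between gauge and block_a above 80 N or contact force between gauge and block_b above 80 N).
It fails at once if the good block is dropped (falls freely faster than 0.6 m/s) (contact force between the fingers and block_a below 0.05 N and linear speed of block_a above 0.6 m/s).
It fails at once if a bystander is moved more than 30 mm (distance of any of wrench, yarn_cone, oil from where it was at the start of the episode above 0.03 m).
It also fails if it takes over 72 s, if anything falls off the work surface, if the arm or the gripper's body presses on something with over 40 N, if the wrist force passes 120 N, or if a joint passes its speed limit or range.

## Working session

There is one attempt and no reset: what is moved stays moved. The work goes in short steps, Python scripts to look and compute and a tool call to move; the robot and the scene stay as the last step left them, time stands still between calls to the robot, and variables do not carry over. Pictures are saved under pics/ and viewed, and the job is handed in when it is done.

Besides the shell and the picture viewer there is one more tool, called after "Request:" as name(argument=value, ...), one argument or row to a line, values as JSON. jog_arm: Moves the arm, as the interface text tells. Its arguments: {"type":"object","properties":{"plan":{"type":"array","items":{"type":"array"}},"force":{"type":"number"}},"required":["plan"]}

```bash
ls; mkdir -p pics; python3 - <<'E'
from bench import *
import cv2,numpy as np
print(sense())
for n in ["scene","side","wrist"]:
    ci=camera_info(n); p,d=snapshot(n); print(n,ci)
    cv2.imwrite(f"pics/{n}0.png",p); np.save(f"pics/{n}0.npy",d)
    print(d.min(),d.max())
E
```

```text
pics
{'time': 0.0, 'joint_pos': array([-4.89302293e+00,  7.51663366e+00,  8.53318384e+01,  6.13592844e-04,
        8.72610985e+01, -4.89278048e+00]), 'qd': array([-0.02008169,  0.04152558, -0.01710596,  0.04055272,  0.07868974,
        0.06331445]), 'joint_efforts': array([-1.90700346e-03, -5.69404185e+01, -5.00557995e+01, -2.19391650e-04,
        1.44415747e-02,  7.24149572e-05]), 'tool_pos': array([5.99404767e+02, 7.77514326e-02, 2.16004030e+02]), 'tcp_rot': array([-1.79890881e+02, -9.95602143e-03,  8.99997182e+01]), 'ft_force': array([-1.05328325,  0.01740877,  0.03970256]), 'wrist_torque': array([ 0.04752727,  0.00577423, -0.01821664]), 'finger_gap': 85.01240778435698}
scene {'fov_y': 46.76756909323868, 'cx': 323.03031544465614, 'cy': 206.71911591409395, 'origin': array([ 842.64800735, -535.14034402,  824.96703432]), 'orientation': array([-140.96211209,   -0.87427559,   29.75574082])}
0.0 3047.9478
side {'fov_y': 42.738069040594056, 'cx': 315.6316068603929, 'cy': 197.40918859275192, 'origin': array([287.65653964, 876.9610425 , 875.25415826]), 'orientation': array([-130.30063794,    1.01923354, -163.46561551])}
0.0 3580.8044
wrist {'fov_y': 63.52266333039718, 'cx': 313.79577056082906, 'cy': 201.43729507197668, 'origin': array([598.93899754,  84.77526884, 373.02879839]), 'orientation': array([ 1.60817692e+02,  4.69263932e-02, -7.61149860e-03])}
0.0 1238.7479
```

View pics/scene0.png

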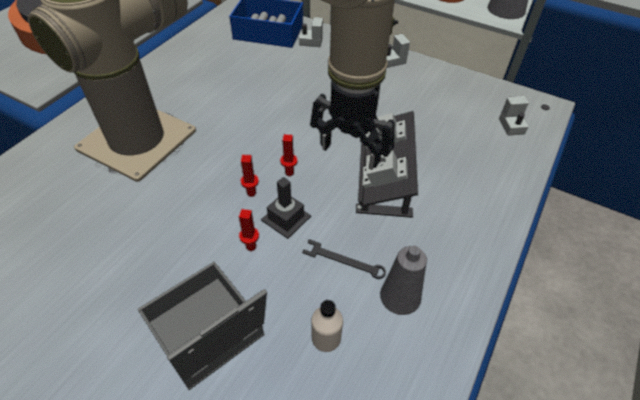

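View pics/side0.png

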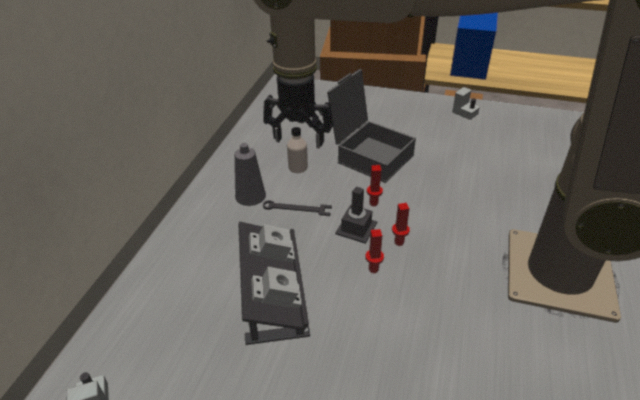

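View pics/wrist0.png

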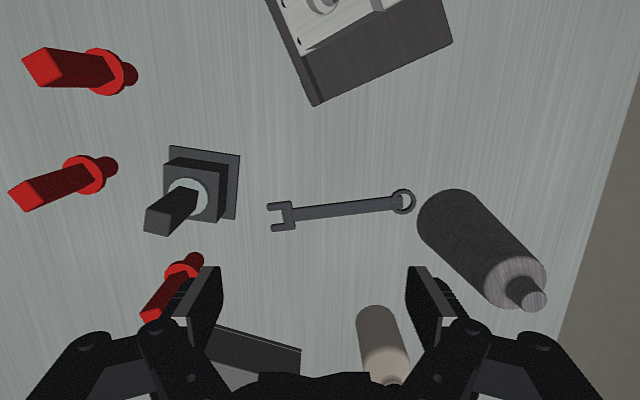

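```bash
cat > h.py <<'E'
import cv2,numpy as np
from scipy.spatial.transform import Rotation as R
def rot(rpy): return R.from_euler('xyz',rpy,degrees=True).as_matrix()
def cloud(d,ci):
    f=200/np.tan(np.radians(ci['fov_y']/2)); v,u=np.mgrid[0:400,0:640]
    P=np.dstack([(u-ci['cx'])/f*d,(v-ci['cy'])/f*d,d])
    W=P@rot(ci['orientation']).T+ci['origin']; W[d<=0]=np.nan
    return W
def ray(u,v,ci):
    f=200/np.tan(np.radians(ci['fov_y']/2))
    r=rot(ci['orientation'])@np.array([(u-ci['cx'])/f,(v-ci['cy'])/f,1]); return np.array(ci['origin']),r
def onplane(u,v,ci,z):
    o,r=ray(u,v,ci); return o+r*(z-o[2])/r[2]
def proj(p,ci):
    f=200/np.tan(np.radians(ci['fov_y']/2)); c=(np.asarray(p)-ci['origin'])@rot(ci['orientation'])
    return np.array([c[...,0]/c[...,2]*f+ci['cx'],c[...,1]/c[...,2]*f+ci['cy']]).T
E
python3 - <<'E'
from bench import *
from h import *
for n in ["scene","side","wrist"]:
    d=np.load(f"pics/{n}0.npy"); ci=camera_info(n); W=cloud(d,ci); np.save(f"pics/{n}0_W.npy",W)
    img=cv2.imread(f"pics/{n}0.png")
    # table height check
    m=(W[...,2]>-15)&(W[...,2]<15)&(W[...,0]>350)&(W[...,0]<800)&(abs(W[...,1])<300); print(n,np.nanmedian(W[m],0),W[m][:,2].std())
    # topview 2px... 1px=1mm, x 250..950 -> cols, y -400..400
    T=np.zeros((800,700,3),np.uint8); Z=np.full((800,700),-99.)
    P=W.reshape(-1,3); C=img.reshape(-1,3); ok=np.isfinite(P[:,2])&(P[:,2]<200)
    P=P[ok];C=C[ok]; o=np.argsort(P[:,2]);P=P[o];C=C[o]
    c=(P[:,0]-250).astype(int); r=(400-P[:,1]).astype(int); k=(c>=0)&(c<698)&(r>=0)&(r<798)
    for dx in(0,1):
        for dy in (0,1): T[r[k]+dy,c[k]+dx]=C[k]
    cv2.imwrite(f"pics/top_{n}.png",cv2.resize(T,(525,600)))
E
```

```text
scene [606.27014824 -88.16197384   2.24300626] 2.496465174862319
side [5.37309384e+02 6.19826654e+01 9.06831454e-02] 2.5457805988393645
wrist [5.64294019e+02 1.34169025e+01 2.85268654e-01] 1.92624297597178
```

```bash
python3 - <<'E'
import cv2,numpy as np
cv2.imwrite("pics/t2.png",np.hstack([cv2.resize(cv2.imread(f"pics/top_{n}.png"),(400,457)) for n in("side","scene")]))
E
```

```text
(no output)
```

View pics/t2.png

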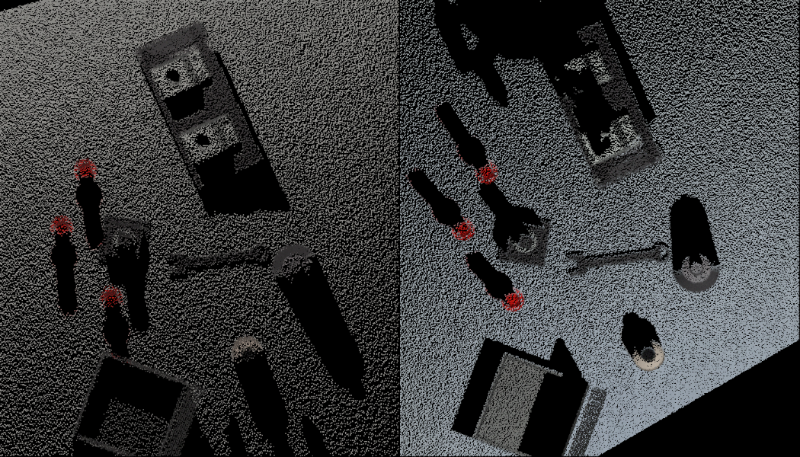

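```bash
python3 - <<'E'
import cv2,numpy as np
a=cv2.imread("pics/wrist0.png")[120:270,120:270]
b=cv2.imread("pics/side0.png")[170:250,320:420]
c=cv2.imread("pics/scene0.png")[160:240,240:320]
def g(x): return np.clip(cv2.resize(x,(400,int(400*x.shape[0]/x.shape[1])),interpolation=cv2.INTER_CUBIC).astype(float)*1.7,0,255).astype(np.uint8)
B=g(b); C=g(c); A=g(a)
cv2.imwrite("pics/c1.png",np.hstack([A,np.vstack([B,np.zeros((80,400,3),np.uint8)])]))
cv2.imwrite("pics/c2.png",C)
E
```

```text
(no output)
```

View pics/c1.png

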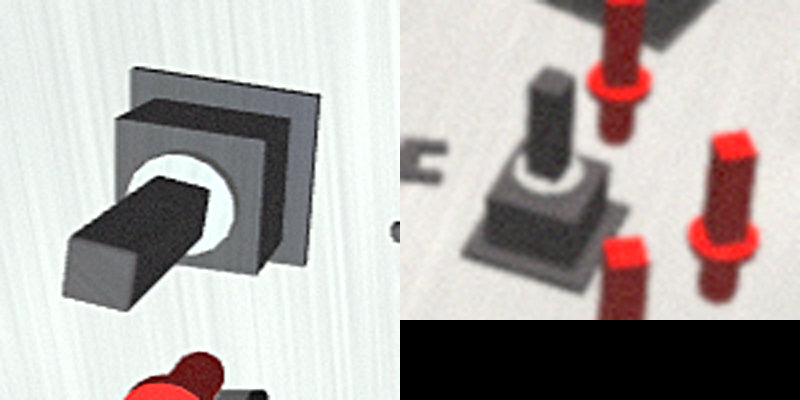

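```bash
python3 - <<'E'
from bench import *
from h import *
ci=camera_info("wrist")
def pts(L,z): 
    P=np.array([onplane(u/2.6667+120-.3,v/2.6667+120-.3,ci,z)[:2] for u,v in L]); return P
H=pts([(78,236),(140,247),(130,311),(63,296)],124)
S=pts([(115,120),(265,138),(257,273)],46)
print(H.round(1),H.mean(0).round(1)); print(S.round(1),((S[0]+S[2])/2).round(1), np.linalg.norm(S[1]-S[0]),np.linalg.norm(S[2]-S[1]))
for P in(H,S):
  e=P[1]-P[0]; print(np.degrees(np.arctan2(e[1],e[0])), end=' '); e=P[2]-P[1]; print(np.degrees(np.arctan2(e[1],e[0]))+90)
e=H[2]-H[3];print(np.degrees(np.arctan2(e[1],e[0])));e=H[3]-H[0];print(np.degrees(np.arctan2(e[1],e[0]))+90)
# collar cloud & reds
W=np.load("pics/wrist0_W.npy"); im=cv2.imread("pics/wrist0.png"); 
cs=camera_info("side")
for n in("side","scene","wrist"):
  im=cv2.imread(f"pics/{n}0.png").astype(int);W=np.load(f"pics/{n}0_W.npy")
  m=((im[...,2]>90)&(im[...,1]<60)&(im[...,0]<60)).astype(np.uint8)
  k,lab,st,ce=cv2.connectedComponentsWithStats(m)
  for i in range(1,k):
    if st[i,4]>60:
      P=W[lab==i]; print(n,st[i],np.nanmedian(P,0).round(), np.nanmax(P[:,2]).round())
      t=P[P[:,2]>np.nanpercentile(P[:,2],88)]; print("   top",np.nanmean(t,0).round())
  # gauge top pts
  sel=(W[...,2]>119)&(W[...,2]<129)&(abs(W[...,0]-H.mean(0)[0])<25)&(abs(W[...,1]-H.mean(0)[1])<25)&(im.max(2)<140)
  print(n,"gauge top",np.nanmean(W[sel],0),sel.sum())
E
```

```text
[[463.2  -7.8]
 [481.8 -11.4]
 [475.5 -33.3]
 [455.  -28.1]] [468.9 -20.1]
[[443.   11.1]
 [500.4   3.9]
 [491.6 -53. ]] [467.3 -21. ] 57.79808178816852 57.625794431271245
-11.050049671706569 -16.176002331248654
-7.098239518072698 -8.770564349110373
-14.326743690973315
-21.9158460510518
side [367 185  15  11  87] [ 441. -114.   49.] 67.0
   top [ 442. -118.   58.]
side [392 224  17  12 102] [357.  10.  49.] 65.0
   top [357.   6.  55.]
side [370 229  12   8  73] [400. 103. 118.] 121.0
   top [399. 104. 120.]
side [366 250  17  13 119] [397. 110.  49.] 70.0
   top [399. 105.  57.]
side gauge top [467.02611763 -18.93477829 123.16896654] 72
scene [241 155  10   8  66] [361.  -3. 120.] 123.0
   top [363.  -4. 122.]
scene [281 155  16  12 113] [408.  90.  51.] 67.0
   top [409.  96.  59.]
scene [241 175  17  13 120] [367.  -9.  50.] 67.0
   top [366.  -4.  59.]
scene [239 210  13  10  92] [ 448. -126.  120.] 122.0
   top [ 446. -126.  122.]
scene [240 228  18  16 148] [ 454. -133.   51.] 71.0
   top [ 452. -126.   61.]
scene gauge top [469.91590316 -22.97873957 125.15893967] 112
wrist [ 22  47  41  40 919] [400. 100. 118.] 120.0
   top [400. 101. 119.]
wrist [ 85  48  39  48 751] [408.  99.  48.] 64.0
   top [406.  98.  50.]
wrist [ 63 156  40  39 603] [366.   5.  48.] 74.0
   top [364.   3.  50.]
wrist [  8 181  36  31 628] [359.   1. 118.] 120.0
   top [359.   1. 119.]
wrist [165 263  33  17 282] [ 446. -112.   48.] 255.0
   top [ 448. -105.   62.]
wrist [140 308  22  16 215] [ 443. -118.  118.] 285.0
   top [462. -95. 150.]
wrist gauge top [468.20897381 -19.86517627 123.61688951] 700
```

```bash
python3 - <<'E'
from bench import *
import bench
print([x for x in dir(bench) if not x.startswith('_')], getattr(bench,'nose_length',None))
import cv2,numpy as np
a=cv2.imread("pics/side0.png")[210:350,225:325]
b=cv2.imread("pics/side0.png")[65:190,310:430]
def g(x): return np.clip(cv2.resize(x,(400,int(400*x.shape[0]/x.shape[1])),interpolation=cv2.INTER_CUBIC).astype(float)*1.3,0,255).astype(np.uint8)
A=g(a);B=g(b); B=np.vstack([B,np.zeros((A.shape[0]-B.shape[0],400,3),np.uint8)])
cv2.imwrite("pics/c3.png",np.hstack([A,B]))
c=cv2.imread("pics/scene0.png")[250:400,130:290]
cv2.imwrite("pics/c4.png",g(c))
E
```

```text
['PlanningError', 'camera_info', 'hand_in', 'nose_length', 'sense', 'snapshot'] 17.0
```

View pics/c3.png

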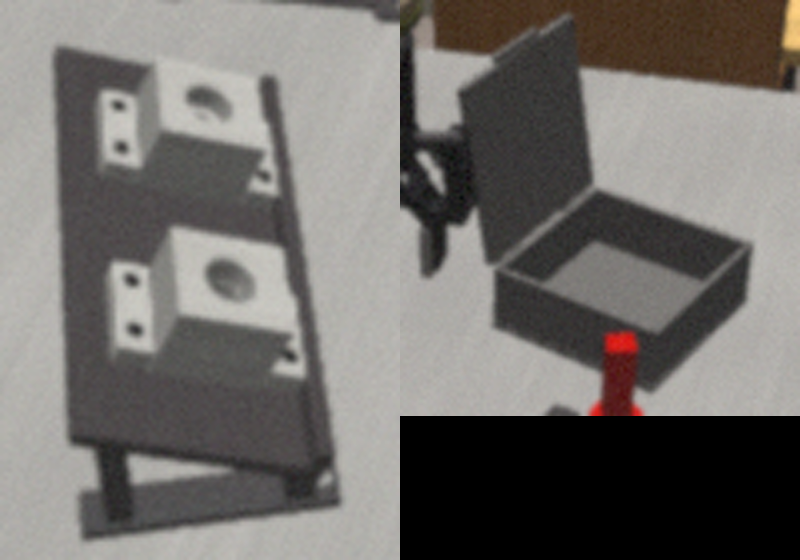

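View pics/c4.png

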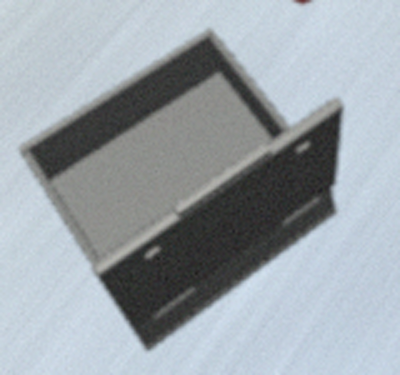

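```bash
cat >> h.py <<'E'
def fitplane(P):
    for _ in range(6):
        c=P.mean(0); n=np.linalg.svd(P-c,full_matrices=False)[2][2]; n*=np.sign(n[2]); d=(P-c)@n
        P=P[abs(d)<max(2*np.median(abs(d)),3)]
    return c,n,P
E
python3 - <<'E'
from bench import *
from h import *
im=cv2.imread("pics/side0.png"); W=np.load("pics/side0_W.npy"); g=cv2.cvtColor(im,cv2.COLOR_BGR2GRAY)
ci=camera_info("side"); print(g[225:300:5,240:305:5])
def poly(L): 
    m=np.zeros(g.shape,np.uint8); cv2.fillPoly(m,[np.array([(225+u/4,210+v/4) for u,v in L]).astype(int)],1); return m>0
A=poly([(160,65),(255,80),(265,142),(165,128)]); B=poly([(178,235),(280,252),(292,322),(180,310)])
S=poly([(70,60),(100,70),(90,190),(75,390)])|poly([(80,390),(300,395),(305,440),(80,420)])
for n,m in(("far",A),("near",B),("slope",S)):
    P=W[m]; P=P[np.isfinite(P[:,0])]; c,nn,Q=fitplane(P); print(n,c.round(1),nn.round(3),"tilt",np.degrees(np.arccos(nn[2])),"az",np.degrees(np.arctan2(-nn[1],-nn[0])),len(Q))
E
```

```text
[[ 57  58  59  82 117 142 143 138 133 132 132 134 133]
 [ 54  58  63  60  78 142 147 137 147 150  80 126 133]
 [ 57  60 122 103 101 138 143  74  89 148  95 116 136]
 [ 60  57 116 153 101 127 149 141 130 151 139  87 137]
 [ 61  55 110  96 106  66  64  75 103 136 146  66 133]
 [ 61  59  95 131 111  65  66  69  68  67 111  62 134]
 [ 70  57  59  61  64  64  67  62  63  63 115  66 133]
 [ 67  56  60  60  63  57  61  58  61  69  65  57 133]
 [ 75  61  61  60  59  59  64  60  61  58  59  51 121]
 [ 88  57  59  57  59  77 145 149 149 138  97  54  89]
 [ 94  60  60 102  69 102 145 146  82 137 149 139  67]
 [101  59  64 138 133  99 147 146  85  92 150 144  62]
 [100  59  65 146 151 102 142 149 142 122 153 151  67]
 [114  61  57 146 142 102  66  76 101 136 149 150  75]
 [127  58  62 141 145  98  67  66  70  63  66  66 100]]
far [603.8 152.8 102.8] [-0.379 -0.2    0.904] tilt 25.3723390765274 az 27.778610132635965 299
near [552.8 266.1 103.3] [-0.382 -0.196  0.903] tilt 25.41318769495504 az 27.180903328628748 366
slope [592.8 274.6  73.7] [-0.383 -0.177  0.906] tilt 24.98056320378652 az 24.827874340198626 990
```

```bash
cat > plan.py <<'E'
from h import *
import json,os
F='cmd.json'
def frame(z,yaz):
    """tool R with z axis z, y axis with horizontal azimuth yaz (projected)"""
    z=np.array(z,float);z/=np.linalg.norm(z); a=np.radians(yaz); y=np.array([np.cos(a),np.sin(a),0]); y-=z*(y@z); y/=np.linalg.norm(y)
    return np.column_stack([np.cross(y,z),y,z])
def load():
    if not os.path.exists(F): return np.array([600.004,.022,217.092]),rot([180,0,90])
    j=json.load(open(F)); return np.array(j['p']),np.array(j['R'])
def to(p,Rt):
    p0,R0=load(); rv=R.from_matrix(R0.T@Rt).as_rotvec(degrees=True); s=R0.T@(np.array(p)-p0)/1000
    print("turn",rv.round(2).tolist(),"shift",s.round(4).tolist(),"rows>=",round(max(np.linalg.norm(s)/.0625,np.linalg.norm(rv)/10.7),1)); return rv.round(2),s.round(4)
def commit(turn,shift):
    p0,R0=load(); p=p0+R0@(np.array(shift)*1000); Rn=R0@R.from_rotvec(turn,degrees=True).as_matrix()
    json.dump(dict(p=p.tolist(),R=Rn.tolist()),open(F,'w')); return p,Rn
def chk():
    from bench import sense
    s=sense(); p,Rm=load(); e=s['tool_pos']-p
    print("t",round(s['time'],2),"tcp",s['tool_pos'].round(1),"err mm",e.round(1),"rot err",R.from_matrix(rot(s['tcp_rot']).T@Rm).magnitude()*57.3,"F",s['ft_force'].round(1),"gap",round(s['finger_gap'],1),"j",s['joint_pos'].round(0))
def camTool():
    from bench import camera_info,sense
    s=sense(); c=camera_info("wrist"); Rt=rot(s['tcp_rot'])
    return Rt.T@(c['origin']-s['tool_pos']), Rt.T@rot(c['orientation'])
E
python3 - <<'E'
from plan import *
t,Rc=camTool(); print(t,Rc)
az=24.5; a=np.radians(az); n=np.array([-np.sin(.4363)*np.cos(a),-np.sin(.4363)*np.sin(a),np.cos(.4363)])
mid=np.array([578,209,103.])
for yaz in(az-90,az,az+90,az+180-360):
    Rt0=frame(-n,yaz)
    # want Rt@Rc z = -n: rotate
    cz=Rc[:,2]; 
    ang=np.arctan2(cz[0],cz[2]); Rt=Rt0@R.from_euler('y',-ang).as_matrix()
    p=mid+280*n-Rt@t; print(yaz,p.round(),Rt[:,2].round(2),(Rt@Rc)[:,2]+n); to(p,Rt)
E
```

```text
[  84.72755837   -0.80956035 -156.87568934] [[-1.55368009e-04 -9.44426076e-01 -3.28723839e-01]
 [ 9.99999644e-01 -4.19236357e-04  7.31829473e-04]
 [-8.28971822e-04 -3.28723609e-01  9.44425805e-01]]
-65.5 [515. 179. 185.] [ 0.63  0.29 -0.72] [ 3.03381762e-04 -6.65983405e-04  2.42701303e-07]
turn [-25.2, 39.18, 62.08] shift [0.1793, -0.0851, 0.0319] rows>= 7.3
24.5 [550. 165. 198.] [ 0.23  0.46 -0.86] [0.00060345 0.00027501 0.00030951]
turn [-20.4, 23.95, -28.07] shift [0.1652, -0.0495, 0.0195] rows>= 3.9
114.5 [561. 202. 209.] [ 0.09  0.04 -0.99] [-3.03587712e-04  6.65889549e-04  2.42701303e-07]
turn [-5.8, -3.73, -114.39] shift [0.2022, -0.0389, 0.0078] rows>= 10.7
-155.5 [526. 216. 197.] [ 0.5  -0.13 -0.86] [-0.00060366 -0.0002751  -0.00030902]
turn [-18.53, 39.59, 154.48] shift [0.2163, -0.0745, 0.0202] rows>= 15.0
```

Request:
jog_arm(
  plan=[
    [[-20.4, 24, -28], [0.165, -0.05, 0.02], 1],
    [[-20.4, 24, -28], [0.165, -0.05, 0.02], 1],
    [[-20.4, 24, -28], [0.165, -0.05, 0.02], 1],
    [[-20.4, 24, -28], [0.165, -0.05, 0.02], 1],
    [[-20.4, 24, -28], [0.165, -0.05, 0.02], 1],
    [[-20.4, 24, -28], [0.165, -0.05, 0.02], 1],
  ],
)

```text
time: 0.9
tool_pos: [550.4, 164.4, 197.4]
tcp_rot: [153.9, -17.4, 122.5]
ft_force: [-0.5, -0.3, -0.3]
finger_gap: 85.4
```

```bash
python3 - <<'E'
from plan import *
commit([-20.4,24,-28],[0.165,-0.05,0.02]); chk()
from bench import *
ci=camera_info("wrist"); p,d=snapshot("wrist"); chk()
cv2.imwrite("pics/w1.png",p); np.save("pics/w1_W.npy",cloud(d,ci)); import pickle; pickle.dump(ci,open("pics/w1.pkl","wb"))
E
```

```text
t 0.9 tcp [550.4 164.4 197.4] err mm [ 0.4 -0.6  0.3] rot err 0.2735098369697222 F [-0.5 -0.3 -0.3] gap 85.4 j [ -8. -11. 111.  31.  72. -44.]
t 0.95 tcp [550.6 164.8 197.7] err mm [ 0.6 -0.2  0.6] rot err 0.18145808838660418 F [ 0.4  0.  -0.4] gap 85.3 j [ -8. -11. 111.  31.  72. -44.]
```

View pics/w1.png

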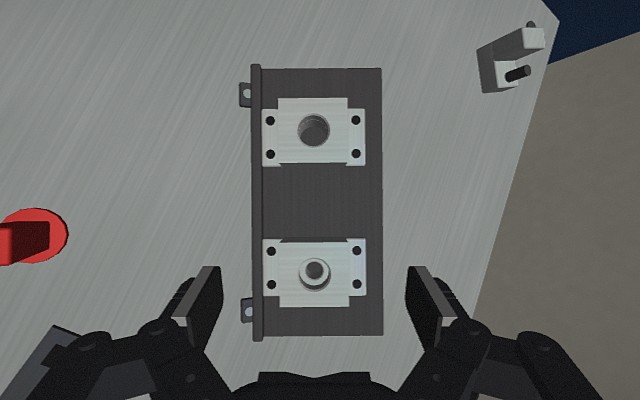

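```bash
python3 - <<'E'
from plan import *
import pickle
im=cv2.imread("pics/w1.png"); g=cv2.cvtColor(im,cv2.COLOR_BGR2GRAY); W=np.load("pics/w1_W.npy"); ci=pickle.load(open("pics/w1.pkl","rb"))
def box(u0,u1,v0,v1): m=np.zeros(g.shape,bool); m[v0:v1,u0:u1]=1; return m
res={}
for n,(u0,u1,v0,v1),(bu,bv) in(("good",(282,345,102,162),(314,131)),("bad",(282,345,243,303),(314,273))):
    m=box(u0,u1,v0,v1); vv,uu=np.mgrid[0:400,0:640]; m&=((uu-bu)**2+(vv-bv)**2>20**2)&(g>150)
    P=W[m];P=P[np.isfinite(P[:,0])]; c,nn,Q=fitplane(P); print(n,"plane",c.round(1),nn.round(3),np.degrees(np.arccos(nn[2])).round(2),np.degrees(np.arctan2(-nn[1],-nn[0])).round(2),len(Q))
    res[n]=(c,nn)
P=W[box(270,370,180,225)];P=P[np.isfinite(P[:,0])];c,nn,Q=fitplane(P); print("slope",c.round(1),nn.round(3),np.degrees(np.arccos(nn[2])).round(2),np.degrees(np.arctan2(-nn[1],-nn[0])).round(2))
print("heights", [(res[k][0]-c)@nn for k in res])
# upscaled crops
A=cv2.resize(im[95:170,255:375],(600,375),interpolation=cv2.INTER_CUBIC);cv2.imwrite("pics/w1a.png",A)
print(g[131,290:340]); print(g[105:160,314])
# edges of slope plate: dark mask
mk=((g<95)).astype(np.uint8); 
E
```

```text
good plane [552.1 262.8 103.1] [-0.385 -0.177  0.906] 25.06 24.68 2512
bad plane [602.1 152.  102.8] [-0.384 -0.176  0.906] 25.02 24.65 2511
slope [599.7 217.5  65.9] [-0.385 -0.175  0.906] 25.03 24.49
heights [np.float64(44.046756269289205), np.float64(43.958952237107894)]
[165 164 165 164 166 162 162 141 122 108 101 104  94  69  63  63  65  64
  65  63  65  65  64  66  64  64  65  64  64  61  66  68  65  62  59  58
  56  56  80  91 155 169 165 164 164 166 167 166 166 163]
[159 161 161 164 166 163 165 172 143 136  88  59  62  64  86  63  66  62
  67  60  66  65  66  64  67  66  64  64  63  63  64  66  63  66  66  63
  65  64  64  63  62 125 150 173 164 165 161 168 168 166 171 169 173 169
 166]
```

View pics/w1a.png

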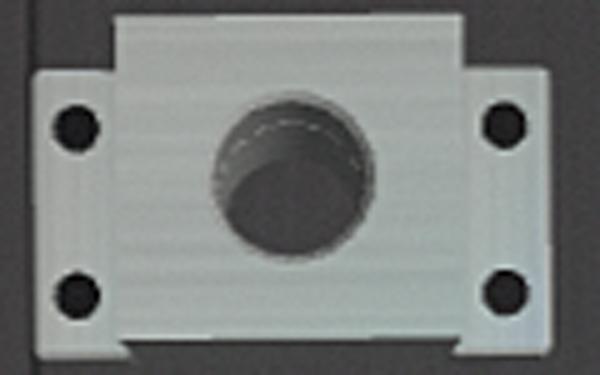

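```bash
python3 - <<'E'
from plan import *
import pickle
im=cv2.imread("pics/w1.png"); g=cv2.cvtColor(im,cv2.COLOR_BGR2GRAY); W=np.load("pics/w1_W.npy"); ci=pickle.load(open("pics/w1.pkl","rb"))
a=np.radians(24.6); T=np.radians(25); n=np.array([-np.sin(T)*np.cos(a),-np.sin(T)*np.sin(a),np.cos(T)])
out={}
for k,(u0,v0),c in(("good",(285,102),[552.1,262.8,103.1]),("bad",(285,243),[602.1,152,102.8])):
    s=cv2.resize(g[v0:v0+58,u0:u0+58],None,fx=8,fy=8,interpolation=cv2.INTER_CUBIC); s=cv2.GaussianBlur(s,(9,9),0)
    for th in(125,140):
        m=(s<th).astype(np.uint8); cs,_=cv2.findContours(m,cv2.RETR_EXTERNAL,cv2.CHAIN_APPROX_NONE)
        cs=[q for q in cs if 150<cv2.boundingRect(q)[2]<330 and cv2.boundingRect(q)[0]>5]
        q=max(cs,key=cv2.contourArea); h=cv2.convexHull(q); e=cv2.fitEllipse(h); u=(e[0][0]+.5)/8-.5+u0; v=(e[0][1]+.5)/8-.5+v0
        o,r=ray(u,v,ci); p=o+r*((np.array(c)-o)@n)/(r@n); f=323.
        print(k,th,u.__round__(2),v.__round__(2),np.array(e[1])/8*((p-o)@rot(ci['orientation'])[:,2])/f,p.round(1)); out[k]=p
    # hub edges: check centre by hub y edges
d=out['good']-out['bad'];print(d,np.linalg.norm(d),np.degrees(np.arctan2(-d[0],d[1])))
mid=(out['good']+out['bad'])/2; print(mid,"slope pt",mid-44*n)
E
```

```text
good 125 313.53 130.21 [27.8023986  28.44200432] [552.3 264.4 103.5]
good 140 313.48 130.2 [28.3348979  29.19739074] [552.3 264.4 103.5]
bad 125 314.55 274.1 [27.88560338 28.60655972] [604.2 151.2 103.5]
bad 140 314.45 274.4 [28.4170918  29.39642272] [604.2 150.9 103.5]
[-5.19905667e+01  1.13501658e+02 -1.95358926e-02] 124.84248359881092 24.610620254174343
[578.25127701 207.6393218  103.48457869] slope pt [595.1587075  215.38014785  63.60703606]
```

```bash
python3 - <<'E'
from plan import *
to([468,-20.5,175],frame([0,0,-1],-13))
E
```

```text
turn [17.75, -26.46, 40.67] shift [-0.113, -0.1465, -0.086] rows>= 4.8
```

Request:
jog_arm(
  plan=[
    [[17.75, -26.46, 40.67], [-0.113, -0.1465, -0.086], 1],
    [[17.75, -26.46, 40.67], [-0.113, -0.1465, -0.086], 1],
    [[17.75, -26.46, 40.67], [-0.113, -0.1465, -0.086], 1],
    [[17.75, -26.46, 40.67], [-0.113, -0.1465, -0.086], 1],
    [[17.75, -26.46, 40.67], [-0.113, -0.1465, -0.086], 1],
    [[17.75, -26.46, 40.67], [-0.113, -0.1465, -0.086], 1],
    [[17.75, -26.46, 40.67], [-0.113, -0.1465, -0.086], 1],
  ],
)

```text
time: 1.82
tool_pos: [468.4, -20.0, 175.1]
tcp_rot: [179.9, -0.0, 77.2]
ft_force: [0.4, 1.3, 0.2]
finger_gap: 85.3
```

```bash
python3 - <<'E'
from plan import *
commit([17.75, -26.46, 40.67], [-0.113, -0.1465, -0.086]); chk()
from bench import *
ci=camera_info("wrist"); p,d=snapshot("wrist"); chk()
cv2.imwrite("pics/w2.png",p); np.save("pics/w2_W.npy",cloud(d,ci)); import pickle; pickle.dump(ci,open("pics/w2.pkl","wb"))
E
```

```text
t 1.82 tcp [468.4 -20.  175.1] err mm [0.4 0.5 0.2] rot err 0.1907663549604219 F [0.4 1.3 0.2] gap 85.3 j [ -9. -12. 109.   0.  83.   4.]
t 1.88 tcp [468.1 -20.3 175. ] err mm [0.1 0.2 0.1] rot err 0.13028759761862435 F [-0.3 -0.3 -0.3] gap 85.3 j [ -9. -12. 109.   0.  83.   4.]
```

View pics/w2.png

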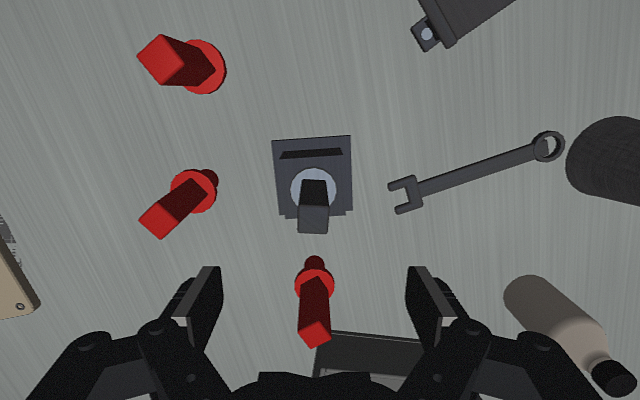

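```bash
python3 - <<'E'
from plan import *
im=cv2.imread("pics/w2.png"); A=cv2.resize(im[125:245,260:370],(733,800)[0:2],interpolation=cv2.INTER_CUBIC) if 0 else cv2.resize(im[125:245,260:370],None,fx=5,fy=5,interpolation=cv2.INTER_CUBIC)
cv2.imwrite("pics/w2a.png",np.clip(A.astype(float)*1.5,0,255).astype(np.uint8))
E
```

```text
(no output)
```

View pics/w2a.png

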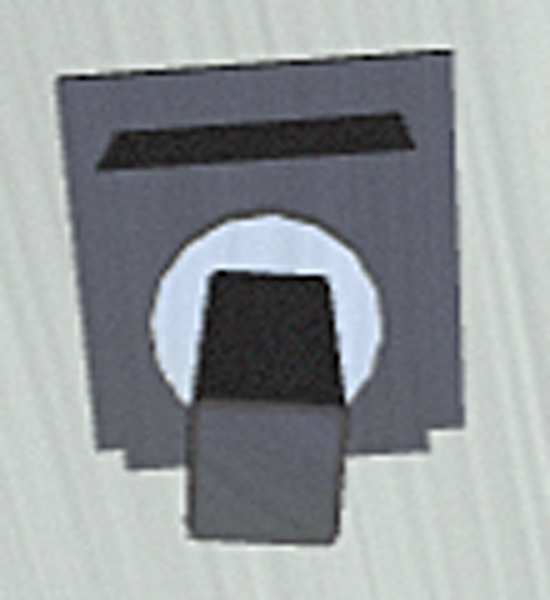

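```bash
python3 - <<'E'
from plan import *
import pickle
ci=pickle.load(open("pics/w2.pkl","rb"))
def pts(L,z): return np.array([onplane((u+.5)/5-.5+260,(v+.5)/5-.5+125,ci,z)[:2] for u,v in L])
def az(e): return np.degrees(np.arctan2(e[1],e[0])).round(1)
H=pts([(191,403),(346,406),(338,543),(188,537)],124); S=pts([(97,170),(415,150),(428,450),(127,468)],46); B=pts([(213,270),(328,276)],54)
C=pts([(152,325),(382,325)],54)
for P in(H,S): print(P.round(1),"c",P.mean(0).round(1),"az",az(P[1]-P[0]),az(P[2]-P[3]),az(P[1]-P[2])-90,az(P[0]-P[3])-90,[np.linalg.norm(P[i]-P[i-1]).round(1) for i in range(4)])
print(B,az(B[1]-B[0]),np.linalg.norm(B[1]-B[0])); 
th=np.radians(az(B[1]-B[0])); print("centre from base edge",B.mean(0)+11*np.array([np.sin(th),-np.cos(th)]))
print(C.mean(0),np.linalg.norm(C[1]-C[0]))
im=cv2.imread("pics/w2.png").astype(int);W=np.load("pics/w2_W.npy")
s=(W[...,2]>118)&(abs(W[...,0]-468)<25)&(abs(W[...,1]+20)<25); print(np.nanmean(W[s],0),s.sum())
E
```

```text
[[459.3  -8.2]
 [479.9 -13.3]
 [474.5 -33.2]
 [454.1 -27.6]] c [467.  -20.6] az -14.1 -15.4 -15.099999999999994 -15.0 [np.float64(20.1), np.float64(21.2), np.float64(20.6), np.float64(21.2)]
[[443.4  12.2]
 [499.6   3.1]
 [490.9 -53.9]
 [434.2 -44.7]] c [467.  -20.9] az -9.2 -9.2 -8.700000000000003 -9.200000000000003 [np.float64(57.7), np.float64(57.0), np.float64(57.7), np.float64(57.5)]
[[460.04578227  -8.39268319]
 [479.75425697 -14.02592272]] -16.0 20.49774042809824
centre from base edge [466.86800871 -21.78318161]
[467.13184212 -20.49860249] 41.386158743244536
[465.92548137  -9.25391597 245.09191102] 5865
```

```bash
python3 - <<'E'
from plan import *
to([467,-20.8,92],frame([0,0,-1],-15))
E
```

```text
turn [0.0, 0.0, 1.99] shift [-0.0005, -0.0009, 0.083] rows>= 1.3
```

Request:
jog_arm(
  plan=[
    [[0, 0, 2], [-0.0005, -0.0009, 0.03], 1],
    [[0, 0, 2], [-0.0005, -0.0009, 0.06], 1],
    [[0, 0, 2], [-0.0005, -0.0009, 0.083], 1],
    [[0, 0, 2], [-0.0005, -0.0009, 0.083], 0.3],
    [[0, 0, 2], [-0.0005, -0.0009, 0.083], -0.3],
    [[0, 0, 2], [-0.0005, -0.0009, 0.083], -1],
    [[0, 0, 2], [-0.0005, -0.0009, 0.083], -1],
    [[0, 0, 2], [-0.0005, -0.0009, 0.083], -1],
    [[0, 0, 2], [-0.0005, -0.0009, 0.083], -1],
  ],
  force=50,
)

```text
time: 3.0
tool_pos: [467.9, -20.9, 93.5]
tcp_rot: [179.9, -0.0, 75.0]
ft_force: [-2.4, 0.4, 6.2]
finger_gap: 20.8
```

```bash
python3 - <<'E'
from plan import *
commit([0,0,2], [-0.0005, -0.0009, 0.083]); chk()
E
```

```text
t 3.0 tcp [467.9 -20.9  93.5] err mm [ 0.8 -0.2  1.5] rot err 0.11149215442297315 F [-2.4  0.4  6.2] gap 20.8 j [ -9.  -8. 114.  -0.  74.   6.]
```

Request:
jog_arm(
  plan=[
    [[0, 0, 0], [0, 0, -0.02], -1],
    [[0, 0, 0], [0, 0, -0.05], -1],
    [[0, 0, 0], [0, 0, -0.09], -1],
    [[0, 0, 0], [0, 0, -0.09], -1],
  ],
)

```text
time: 3.5
tool_pos: [469.5, -21.1, 186.0]
tcp_rot: [179.6, -0.0, 75.0]
ft_force: [0.5, -0.1, -3.0]
finger_gap: 20.5
```

```bash
cat >> plan.py <<'E'
AZ=24.6
_a=np.radians(AZ);_T=np.radians(25)
N=np.array([-np.sin(_T)*np.cos(_a),-np.sin(_T)*np.sin(_a),np.cos(_T)]); M=np.array([552.3,264.4,103.5])
E
python3 - <<'E'
from plan import *
commit([0,0,0], [0,0,-.09]); chk()
to(M+(60+87.5)*N,frame(-N,AZ))
to(M+(15+87.5)*N,frame(-N,AZ))
E
```

```text
t 3.5 tcp [469.5 -21.1 186. ] err mm [ 2.5 -0.3  4. ] rot err 0.40805746383460606 F [ 0.5 -0.1 -3. ] gap 20.5 j [ -9. -13. 108.   0.  84.   6.]
turn [-23.99, 8.64, -38.96] shift [0.2578, -0.0395, -0.0552] rows>= 4.4
turn [-23.99, 8.64, -38.96] shift [0.2699, -0.0248, -0.0144] rows>= 4.4
```

Request:
jog_arm(
  plan=[
    [[-24, 8.6, -39], [0.258, -0.0395, -0.055], -1],
    [[-24, 8.6, -39], [0.258, -0.0395, -0.055], -1],
    [[-24, 8.6, -39], [0.258, -0.0395, -0.055], -1],
    [[-24, 8.6, -39], [0.258, -0.0395, -0.055], -1],
    [[-24, 8.6, -39], [0.258, -0.0395, -0.055], -1],
    [[-24, 8.6, -39], [0.258, -0.0395, -0.055], -1],
    [[-24, 8.6, -39], [0.258, -0.0395, -0.055], -1],
    [[-24, 8.6, -39], [0.27, -0.025, -0.0145], -1],
    [[-24, 8.6, -39], [0.27, -0.025, -0.0145], -1],
    [[-24, 8.6, -39], [0.27, -0.025, -0.0145], -1],
  ],
)

```text
time: 4.75
tool_pos: [513.1, 245.4, 196.6]
tcp_rot: [155.1, 0.0, 114.5]
ft_force: [0.2, 0.1, -1.9]
finger_gap: 20.4
```

```bash
python3 - <<'E'
from plan import *
commit([-24,8.6,-39], [0.27,-.025,-.0145]); chk()
from bench import *
import pickle
for n in("wrist","side"):
    ci=camera_info(n); p,d=snapshot(n)
    cv2.imwrite(f"pics/{n}3.png",p); np.save(f"pics/{n}3_W.npy",cloud(d,ci)); pickle.dump(ci,open(f"pics/{n}3.pkl","wb"))
chk()
p=cv2.imread("pics/side3.png")[190:350,220:340]; cv2.imwrite("pics/s3c.png",np.clip(1.4*cv2.resize(p,None,fx=3.7,fy=3.7,interpolation=cv2.INTER_CUBIC).astype(float),0,255).astype(np.uint8))
E
```

```text
t 4.75 tcp [513.1 245.4 196.6] err mm [ 0.3 -1.   0.1] rot err 0.12763635993621242 F [ 0.2  0.1 -1.9] gap 20.4 j [ 19. -22. 118.   3.  59.  -7.]
t 4.85 tcp [513.6 246.1 198.2] err mm [ 0.8 -0.4  1.7] rot err 0.12920443207930224 F [-0.3 -0.3 -1.8] gap 20.9 j [ 19. -22. 118.   3.  59.  -7.]
```

View pics/wrist3.png

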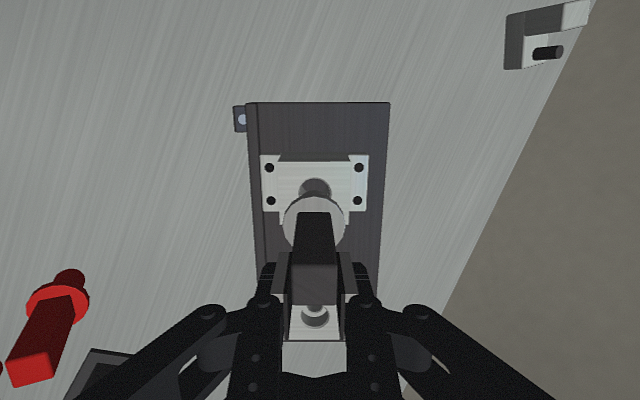

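View pics/s3c.png

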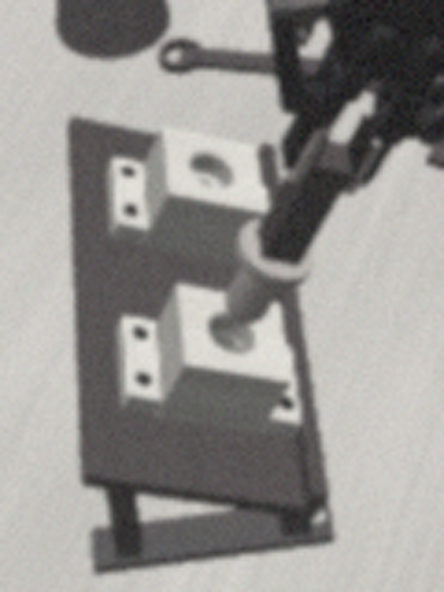

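```bash
python3 - <<'E'
from plan import *
import pickle
ci=pickle.load(open("pics/wrist3.pkl","rb")); im=cv2.imread("pics/wrist3.png")
p,Rt=load(); ex=Rt[:,0];ey=Rt[:,1]
th=np.linspace(0,2*np.pi,90)
for d in(13,15,17):
  c=M+(d+40)*N
  for nm,h in(("under",0),("top",8)):
    q=proj(c+h*N+21*np.outer(np.cos(th),ex)+21*np.outer(np.sin(th),ey),ci); print(d,nm,q.min(0).round(1),q.max(0).round(1))
  q=proj(c-40*N+10.5*np.outer(np.cos(th),ex)+10.5*np.outer(np.sin(th),ey),ci);print("tip",q.min(0).round(1),q.max(0).round(1))
q=proj(M+14*np.outer(np.cos(th),ex)+14*np.outer(np.sin(th),ey),ci); print("bore",q.min(0).round(1),q.max(0).round(1))
A=cv2.resize(im[150:260,255:375],None,fx=5,fy=5,interpolation=cv2.INTER_CUBIC); cv2.imwrite("pics/w3c.png",np.clip(1.5*A.astype(float),0,255).astype(np.uint8))
E
```

```text
13 under [284.5 188.7] [345.3 245.2]
13 top [283.4 192.4] [346.4 250.5]
tip [301.7 186.6] [327.7 211.2]
15 under [284.2 189.6] [345.6 246.4]
15 top [283.2 193.3] [346.7 251.9]
tip [301.6 187.3] [327.8 212.1]
17 under [284.  190.5] [345.8 247.8]
17 top [282.9 194.3] [347.  253.3]
tip [301.6 188.1] [327.9 213. ]
bore [298.1 178.1] [331.3 209.6]
```

View pics/w3c.png

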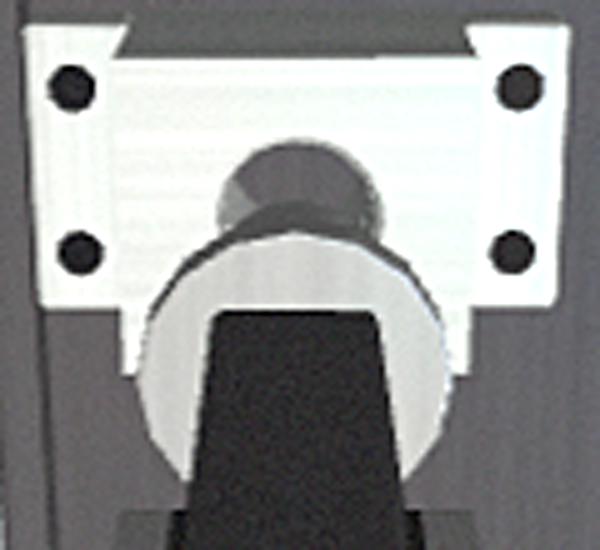

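Request:
jog_arm(
  plan=[
    [[0, 0, 0], [0.0016, 0.0007, 0.003], -1],
    [[0, 0, 0], [0.0016, 0.0007, 0.01], -1],
    [[0, 0, 0], [0.0016, 0.0007, 0.016], -1],
    [[0, 0, 0], [0.0016, 0.0007, 0.02], -1],
    [[0, 0, 0], [0.0016, 0.0007, 0.024], -1],
    [[0, 0, 0], [0.0016, 0.0007, 0.024], -1],
  ],
)

```text
time: 5.6
tool_pos: [521.8, 252.4, 174.4]
tcp_rot: [155.1, 0.0, 114.6]
ft_force: [0.3, 0.8, -2.8]
finger_gap: 20.7
```

```bash
python3 - <<'E'
from plan import *
commit([0,0,0], [.0016,.0007,.024]); chk(); print(load()[1].T@__import__('bench').sense()['ft_force'])
E
```

```text
t 5.6 tcp [521.8 252.4 174.4] err mm [-0.2 -0.1 -0.6] rot err 0.0478732720631811 F [ 0.3  0.8 -2.8] gap 20.7 j [ 19. -19. 118.   3.  56.  -6.]
[ 0.65508725 -0.62050573  2.75960301]
```

Request:
jog_arm(
  plan=[
    [[0, 0, 0], [0, 0, 0.006], -1],
    [[0, 0, 0], [0, 0, 0.012], -1],
    [[0, 0, 0], [0, 0, 0.018], -1],
    [[0, 0, 0], [0, 0, 0.024], -1],
    [[0, 0, 0], [0, 0, 0.027], -1],
    [[0, 0, 0], [0, 0, 0.027], -1],
  ],
)

```text
time: 6.35
tool_pos: [532.2, 257.1, 150.1]
tcp_rot: [155.0, 0.0, 114.6]
ft_force: [0.9, -0.3, -1.3]
finger_gap: 20.5
```

```bash
python3 - <<'E'
from plan import *
commit([0,0,0], [0,0,.027]); chk(); print(load()[1].T@__import__('bench').sense()['ft_force'])
from bench import *
p,d=snapshot("side");cv2.imwrite("pics/s4.png",p); p=p[190:350,220:340]; cv2.imwrite("pics/s4c.png",np.clip(1.4*cv2.resize(p,None,fx=3.7,fy=3.7,interpolation=cv2.INTER_CUBIC).astype(float),0,255).astype(np.uint8))
E
```

```text
t 6.35 tcp [532.2 257.1 150.1] err mm [-0.1 -0.  -0.4] rot err 0.03546754658404829 F [ 0.9 -0.3 -1.3] gap 20.5 j [ 19. -16. 118.   3.  53.  -6.]
[-0.6193078   0.10564551  1.48068468]
```

View pics/s4c.png

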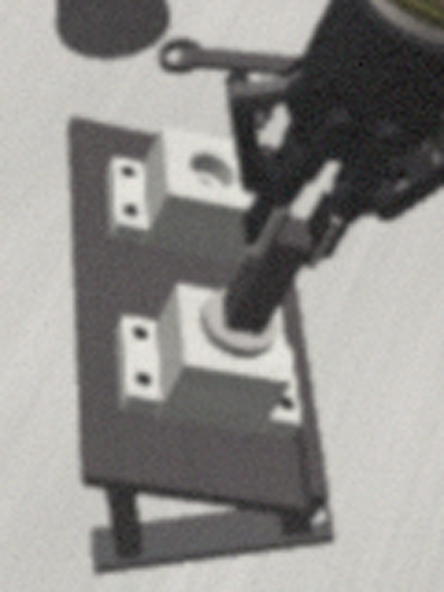

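Request:
jog_arm(
  plan=[
    [[0, 0, 0], [0, 0, 0.001], -1],
    [[0, 0, 0], [0, 0, 0.002], -1],
    [[0, 0, 0], [0, 0, 0.003], -1],
    [[0, 0, 0], [0, 0, 0.003], -1],
  ],
)

```text
time: 6.9
tool_pos: [533.4, 257.7, 147.7]
tcp_rot: [155.0, 0.0, 114.6]
ft_force: [-0.0, 0.3, -1.5]
finger_gap: 20.5
```

```bash
python3 - <<'E'
from plan import *
commit([0,0,0], [0,0,.003]); chk(); print(load()[1].T@__import__('bench').sense()['ft_force'])
E
```

```text
t 6.9 tcp [533.4 257.7 147.7] err mm [-0.1 -0.  -0.1] rot err 0.010323123765784165 F [-0.   0.3 -1.5] gap 20.5 j [ 19. -15. 118.   3.  52.  -6.]
[ 0.24693411 -0.5422307   1.42853896]
```

Request:
jog_arm(
  plan=[
    [[0, 0, 0], [0, 0, 0.001], -1],
    [[0, 0, 0], [0, 0, 0.002], -1],
    [[0, 0, 0], [0, 0, 0.003], -1],
    [[0, 0, 0], [0, 0, 0.003], -1],
  ],
)

```text
time: 7.4
tool_pos: [534.5, 257.9, 146.7]
tcp_rot: [155.0, 0.1, 114.6]
ft_force: [-16.0, -8.0, 16.0]
finger_gap: 20.7
```

```bash
python3 - <<'E'
from plan import *
commit([0,0,0], [0,0,.003]); chk(); print(load()[1].T@__import__('bench').sense()['ft_force'])
E
```

```text
t 7.4 tcp [534.5 257.9 146.7] err mm [-0.1 -0.3  1.6] rot err 0.035778968864826226 F [-16.  -8.  16.] gap 20.7 j [ 19. -15. 118.   3.  52.  -6.]
[ -0.64973002  -9.41108275 -22.04340445]
```

Request:
jog_arm(
  plan=[
    [[0, 0, 0], [0, 0, -0.005], -1],
    [[0, 0, 0], [0, 0, -0.02], -1],
    [[0, 0, 0], [0, 0, -0.045], -1],
    [[0, 0, 0], [0, 0, -0.075], -1],
    [[0, 0, 0], [0, 0, -0.095], -1],
    [[0, 0, 0], [0, 0, -0.095], -1],
  ],
)

```text
time: 8.15
tool_pos: [499.0, 241.9, 234.4]
tcp_rot: [154.7, 0.1, 114.6]
ft_force: [0.8, 0.7, -2.9]
finger_gap: 20.7
```

```bash
python3 - <<'E'
from plan import *
commit([0,0,0], [0,0,-.095]); chk()
to([467,-20.8,165],frame([0,0,-1],-15))
E
```

```text
t 8.15 tcp [499.  241.9 234.4] err mm [0.9 0.3 3.2] rot err 0.2842410570292798 F [ 0.8  0.7 -2.9] gap 20.7 j [ 19. -26. 117.   3.  64.  -6.]
turn [24.0, -8.6, 38.99] shift [-0.2255, -0.1527, 0.002] rows>= 4.4
```

Request:
jog_arm(
  plan=[
    [[24, -8.6, 39], [-0.2255, -0.1527, 0.002], -1],
    [[24, -8.6, 39], [-0.2255, -0.1527, 0.002], -1],
    [[24, -8.6, 39], [-0.2255, -0.1527, 0.002], -1],
    [[24, -8.6, 39], [-0.2255, -0.1527, 0.002], -1],
    [[24, -8.6, 39], [-0.2255, -0.1527, 0.002], -1],
    [[24, -8.6, 39], [-0.2255, -0.1527, 0.002], -1],
    [[24, -8.6, 39], [-0.2255, -0.1527, 0.002], -1],
    [[24, -8.6, 39], [-0.2255, -0.1527, 0.002], -1],
  ],
)

```text
time: 9.15
tool_pos: [467.2, -19.8, 165.3]
tcp_rot: [179.9, -0.0, 75.1]
ft_force: [0.4, -0.4, -2.4]
finger_gap: 20.9
```

```bash
python3 - <<'E'
from plan import *
commit([24,-8.6,39],[-.2255,-.1527,.002]); chk()
to([467,-20.8,115],frame([0,0,-1],-15))
from bench import *
import pickle
for n in("wrist","side","scene"):
    ci=camera_info(n); p,d=snapshot(n)
    cv2.imwrite(f"pics/{n}5.png",p); pickle.dump(ci,open(f"pics/{n}5.pkl","wb"))
A=cv2.imread("pics/wrist5.png"); B=cv2.imread("pics/side5.png")[150:260,310:410];C=cv2.imread("pics/scene5.png")[130:250,230:340]
f=lambda p,w,h:np.clip(1.5*cv2.resize(p,(w,h),interpolation=cv2.INTER_CUBIC).astype(float),0,255).astype(np.uint8)
cv2.imwrite("pics/c5.png",np.hstack([f(A[100:300,220:420],400,400),f(B,364,400)]))
E
```

```text
t 9.15 tcp [467.2 -19.8 165.3] err mm [0.1 1.  0.2] rot err 0.1246282988927681 F [ 0.4 -0.4 -2.4] gap 20.9 j [ -9. -12. 110.   0.  82.   6.]
turn [0.0, 0.0, -0.01] shift [0.0, -0.0, 0.0501] rows>= 0.8
```

View pics/c5.png

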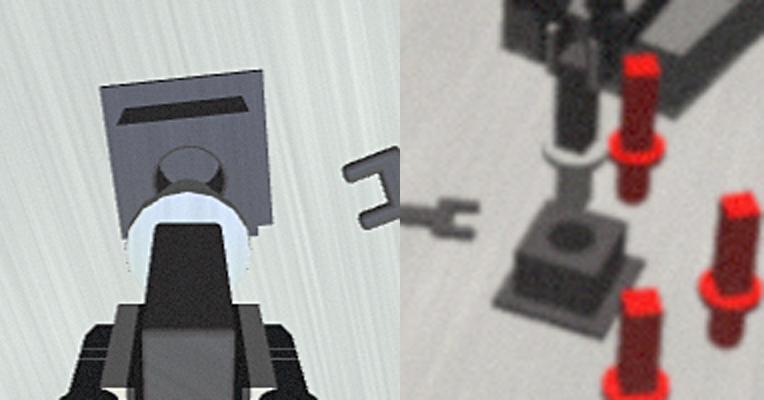

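Request:
jog_arm(
  plan=[
    [[0, 0, 0], [0, 0, 0.02], -1],
    [[0, 0, 0], [0, 0, 0.035], -1],
    [[0, 0, 0], [0, 0, 0.05], -1],
    [[0, 0, 0], [0, 0, 0.062], -1],
    [[0, 0, 0], [0, 0, 0.068], -1],
    [[0, 0, 0], [0, 0, 0.07], -1],
    [[0, 0, 0], [0, 0, 0.07], -1],
  ],
)

```text
time: 10.18
tool_pos: [467.3, -20.9, 95.3]
tcp_rot: [180.0, -0.0, 75.0]
ft_force: [0.4, 0.6, -2.3]
finger_gap: 20.8
```

```bash
python3 - <<'E'
from plan import *
commit([0,0,0],[0,0,.07]); chk()
E
```

```text
t 10.18 tcp [467.3 -20.9  95.3] err mm [ 0.2 -0.1  0.3] rot err 0.02424765864572626 F [ 0.4  0.6 -2.3] gap 20.8 j [ -9.  -8. 114.  -0.  74.   6.]
```

Lower to contact, then release and back off upward.

Request:
jog_arm(
  plan=[
    [[0, 0, 0], [0, 0, 0.001], -1],
    [[0, 0, 0], [0, 0, 0.002], -1],
    [[0, 0, 0], [0, 0, 0.003], -1],
    [[0, 0, 0], [0, 0, 0.003], -1],
  ],
)

```text
time: 10.68
tool_pos: [467.5, -21.0, 93.5]
tcp_rot: [179.9, 0.0, 75.0]
ft_force: [-3.9, 0.1, 9.8]
finger_gap: 20.6
```

```bash
python3 - <<'E'
from plan import *
commit([0,0,0],[0,0,.003]); chk()
E
```

```text
t 10.68 tcp [467.5 -21.   93.5] err mm [ 0.5 -0.1  1.4] rot err 0.0616598299331878 F [-3.9  0.1  9.8] gap 20.6 j [ -9.  -8. 114.  -0.  74.   6.]
```

Request:
jog_arm(
  plan=[
    [[0, 0, 0], [0, 0, -0.001], 0],
    [[0, 0, 0], [0, 0, -0.001], 1],
    [[0, 0, 0], [0, 0, -0.001], 1],
    [[0, 0, 0], [0, 0, -0.001], 1],
    [[0, 0, 0], [0, 0, -0.02], 1],
    [[0, 0, 0], [0, 0, -0.06], 1],
    [[0, 0, 0], [0, 0, -0.11], 1],
    [[0, 0, 0], [0, 0, -0.11], 1],
  ],
)

```text
time: 11.68
tool_pos: [469.9, -21.2, 207.0]
tcp_rot: [179.5, -0.1, 75.0]
ft_force: [-0.1, -0.0, 0.1]
finger_gap: 85.3
```

```bash
python3 - <<'E'
from plan import *
commit([0,0,0],[0,0,-.11]); chk()
from bench import *
import pickle
for n in("wrist","side"):
    ci=camera_info(n); p,d=snapshot(n)
    cv2.imwrite(f"pics/{n}6.png",p); pickle.dump(ci,open(f"pics/{n}6.pkl","wb"))
    W=cloud(d,ci); s=(abs(W[...,0]-467)<20)&(abs(W[...,1]+21)<20)&(W[...,2]>110)&(W[...,2]<140); print(n,np.nanmedian(W[s],0),s.sum())
A=cv2.imread("pics/wrist6.png"); B=cv2.imread("pics/side6.png")[150:260,310:410]
f=lambda p,w,h:np.clip(1.5*cv2.resize(p,(w,h),interpolation=cv2.INTER_CUBIC).astype(float),0,255).astype(np.uint8)
cv2.imwrite("pics/c6.png",np.hstack([f(A[100:300,220:420],400,400),f(B,364,400)]))
E
```

```text
t 11.68 tcp [469.9 -21.2 207. ] err mm [ 2.9 -0.4  5. ] rot err 0.49190629668528746 F [-0.1 -0.   0.1] gap 85.3 j [ -9. -13. 106.  -0.  86.   6.]
wrist [467.18753149 -19.06270432 123.79295021] 842
side [466.1496187  -14.93794829 122.33128578] 108
```

View pics/c6.png

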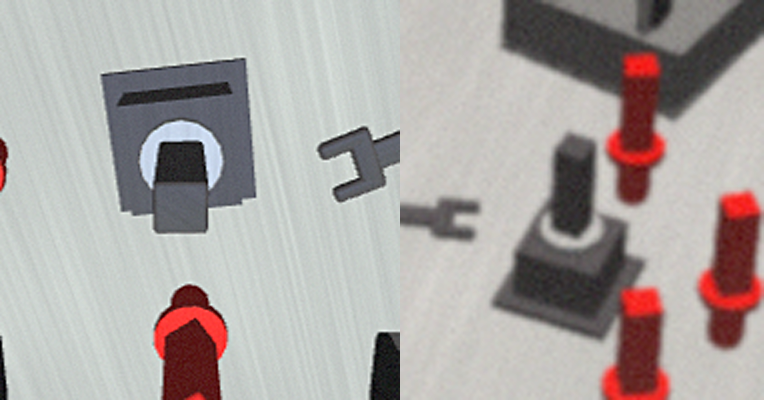

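```bash
python3 - <<'E'
from plan import *
to(M+70*N,frame(-N,AZ-90))
from bench import *
im=cv2.imread("pics/wrist6.png"); 
# case: scene6 view
ci=camera_info("scene"); p,d=snapshot("scene"); W=cloud(d,ci); cv2.imwrite("pics/scene6.png",p); np.save("pics/scene6_W.npy",W)
A=cv2.resize(p[250:400,130:290],None,fx=5,fy=5,interpolation=cv2.INTER_CUBIC)[:600]; cv2.imwrite("pics/c7.png",np.clip(1.2*A.astype(float),0,255).astype(np.uint8))
p=cv2.imread("pics/side6.png"); A=cv2.resize(p[65:190,310:430],None,fx=5,fy=5,interpolation=cv2.INTER_CUBIC)[:600]; cv2.imwrite("pics/c8.png",np.clip(1.5*A.astype(float),0,255).astype(np.uint8))
E
```

```text
turn [-10.99, 23.36, 49.57] shift [0.2787, -0.0143, 0.0351] rows>= 5.2
```

View pics/c7.png

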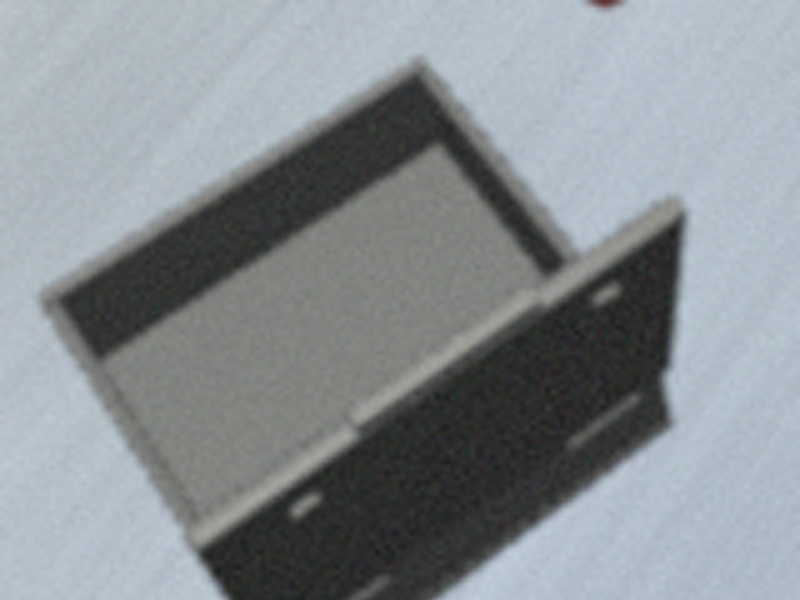

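View pics/c8.png

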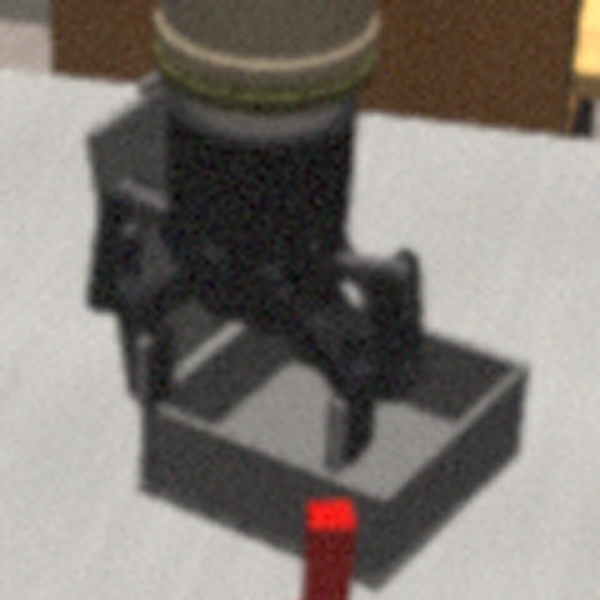

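```bash
python3 - <<'E'
from plan import *
from bench import *
c=camera_info("scene"); s=camera_info("side")
P=[onplane((u+.5)/5-.5+130,(v+.5)/5-.5+250,c,62)[:2] for u,v in[(418,58),(42,300)]]
Q=[onplane((u+.5)/3.3333-.5+310,(v+.5)/3.3333-.5+65,s,62)[:2] for u,v in[(93,265),(259,335),(352,243),(197,187)]]
print(np.round(P,1)); print(np.round(Q,1),np.mean(Q,0))
az=lambda e:np.degrees(np.arctan2(e[1],e[0])).round(1)
print(az(P[0]-P[1]), [az(Q[i]-Q[i-1]) for i in range(4)],[np.linalg.norm(Q[i]-Q[i-1]).round(0) for i in range(4)],np.linalg.norm(P[0]-P[1]))
E
```

```text
[[ 430.1 -217.3]
 [ 378.  -365.5]]
[[ 580.9 -275.7]
 [ 428.9 -215.1]
 [ 376.5 -364.8]
 [ 522.3 -418.6]] [ 477.15507614 -318.54838506]
70.6 [np.float64(67.7), np.float64(158.3), np.float64(-109.3), np.float64(-20.3)] [np.float64(154.0), np.float64(164.0), np.float64(159.0), np.float64(155.0)] 157.05668175909872
```

Request:
jog_arm(
  plan=[
    [[-11, 23.4, 49.6], [0.279, -0.0143, 0.035], 1],
    [[-11, 23.4, 49.6], [0.279, -0.0143, 0.035], 1],
    [[-11, 23.4, 49.6], [0.279, -0.0143, 0.035], 1],
    [[-11, 23.4, 49.6], [0.279, -0.0143, 0.035], 1],
    [[-11, 23.4, 49.6], [0.279, -0.0143, 0.035], 1],
    [[-11, 23.4, 49.6], [0.279, -0.0143, 0.035], 1],
    [[-11, 23.4, 49.6], [0.279, -0.0143, 0.035], 1],
    [[-11, 23.4, 49.6], [0.279, -0.0143, 0.035], 1],
  ],
)

```text
time: 12.82
tool_pos: [525.2, 251.9, 166.2]
tcp_rot: [180.0, -24.9, 24.6]
ft_force: [-0.0, -0.8, -0.1]
finger_gap: 85.5
```

```bash
python3 - <<'E'
from plan import *
commit([-11,23.4,49.6],[.279,-.0143,.035]); chk()
from bench import *
ci=camera_info("wrist"); p,d=snapshot("wrist"); cv2.imwrite("pics/w8.png",p); chk()
to(M-18*N,frame(-N,AZ-90))
ex=frame(-N,AZ-90)[:,0]; ey=frame(-N,AZ-90)[:,1]; th=np.linspace(0,2*np.pi,60)
q=proj(M+14*np.outer(np.cos(th),ex)+14*np.outer(np.sin(th),ey),ci)
cv2.polylines(p,[q.round().astype(np.int32)],True,(0,0,255),1)
cv2.imwrite("pics/w8o.png",p)
E
```

```text
t 12.82 tcp [525.2 251.9 166.2] err mm [-0.3 -0.5 -0.8] rot err 0.10144467425726081 F [-0.  -0.8 -0.1] gap 85.5 j [ 19. -18. 118.   3.  55.  83.]
t 12.88 tcp [525.5 251.8 166.7] err mm [ 0.1 -0.6 -0.4] rot err 0.05930928018007255 F [-0.2  0.   0.2] gap 85.3 j [ 19. -18. 118.   3.  55.  83.]
turn [0.0, -0.04, -0.03] shift [-0.0003, 0.0002, 0.088] rows>= 1.4
```

View pics/w8o.png

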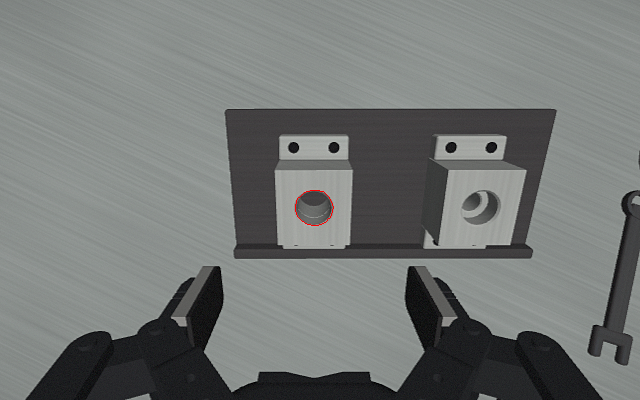

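Request:
jog_arm(
  plan=[
    [[0, 0, 0], [-0.0003, 0, 0.03], 1],
    [[0, 0, 0], [-0.0003, 0, 0.06], 1],
    [[0, 0, 0], [-0.0003, 0, 0.08], 1],
    [[0, 0, 0], [-0.0003, 0, 0.088], 1],
    [[0, 0, 0], [-0.0003, 0, 0.088], 1],
    [[0, 0, 0], [-0.0003, 0, 0.088], 0.4],
    [[0, 0, 0], [-0.0003, 0, 0.088], 0.2],
    [[0, 0, 0], [-0.0003, 0, 0.088], -0.2],
    [[0, 0, 0], [-0.0003, 0, 0.088], -1],
    [[0, 0, 0], [-0.0003, 0, 0.088], -1],
    [[0, 0, 0], [-0.0003, 0, 0.088], -1],
  ],
  force=80,
)

```text
time: 14.25
tool_pos: [559.9, 268.1, 88.9]
tcp_rot: [180.0, -25.2, 24.6]
ft_force: [-0.4, -0.2, 0.6]
finger_gap: 0.0
```

```bash
python3 - <<'E'
from plan import *
commit([0,0,0],[-.0003,0,.088]); chk()
E
```

```text
t 14.25 tcp [559.9 268.1  88.9] err mm [0.8 0.4 1.7] rot err 0.1466286993122014 F [-0.4 -0.2  0.6] gap 0.0 j [ 20.  -6. 117.   3.  44.  83.]
```

```bash
python3 - <<'E'
from plan import *
from bench import *
print(sense())
p,d=snapshot("wrist"); cv2.imwrite("pics/w9.png",p)
p,d=snapshot("side"); cv2.imwrite("pics/s9.png",p); cv2.imwrite("pics/s9c.png",np.clip(1.4*cv2.resize(p[190:350,220:340],None,fx=3.7,fy=3.7,interpolation=cv2.INTER_CUBIC).astype(float),0,255).astype(np.uint8))
E
```

```text
{'time': 14.25, 'joint_pos': array([ 19.54768044,  -6.10103216, 116.80460827,   3.06610071,
        44.23389129,  83.24472649]), 'qd': array([ 0.07035652,  0.65038096,  0.82957224, -0.0166315 ,  0.08044301,
        0.05044299]), 'joint_efforts': array([-3.87326139e-02, -4.31488287e+01, -4.88714147e+01,  2.45156391e-01,
       -3.18091102e+00,  4.69565621e-04]), 'tool_pos': array([559.89318812, 268.13098932,  88.88054212]), 'tcp_rot': array([179.99816178, -25.18858185,  24.58163055]), 'ft_force': array([-0.36024864, -0.18921187,  0.6053845 ]), 'wrist_torque': array([-0.08777769,  0.17641505,  0.02926751]), 'finger_gap': 0.024889689607492826}
```

View pics/w9.png

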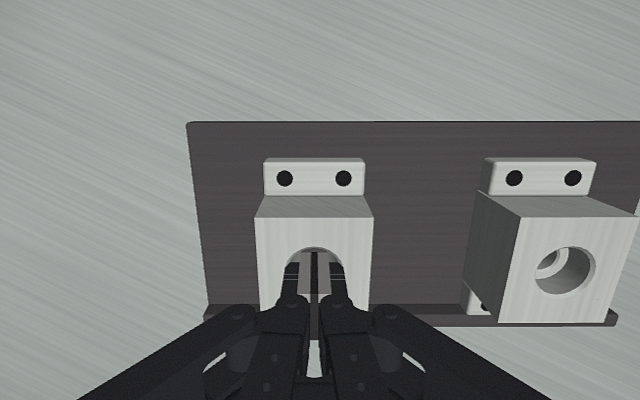

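View pics/s9c.png

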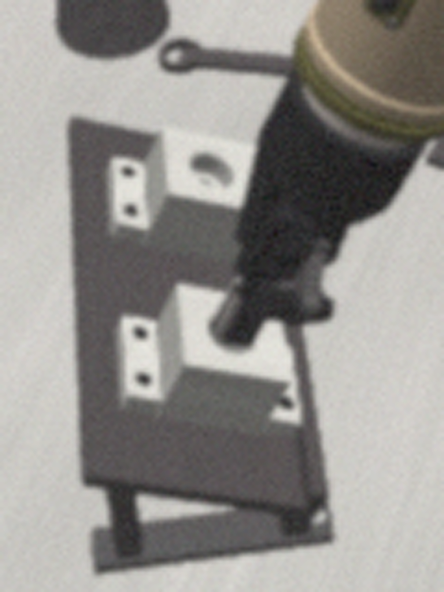

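```bash
python3 - <<'E'
from plan import *
from bench import *
ci=camera_info("wrist"); p,d=snapshot("wrist"); W=cloud(d,ci); s=sense(); Rt=rot(s['tcp_rot']); T=s['tool_pos']
print("depth below top of TCP",(M-T)@N)
for k in(-40,-20,-2,0,17): print(k,proj(T+Rt[:,2]*k,ci).round(0))
L=(W-T)@Rt
for v in range(245,320,6): print(v,[tuple(L[v,u].round(0).tolist()) for u in(285,300,314,330,345)])
th=np.linspace(0,2*np.pi,60)
q=proj(M+14*np.outer(np.cos(th),Rt[:,0])+14*np.outer(np.sin(th),Rt[:,1]),ci).round(); print("bore pred",q.min(0),q.max(0))
cv2.imwrite("pics/w9c.png",cv2.resize(p[180:340,230:400],None,fx=3.5,fy=3.5,interpolation=cv2.INTER_CUBIC))
E
```

```text
depth below top of TCP 18.020220838475154
-40 [314. 298.]
-20 [314. 273.]
-2 [314. 255.]
0 [314. 253.]
17 [314. 239.]
245 [(13.0, -14.0, -16.0), (14.0, -7.0, -18.0), (13.0, -0.0, -17.0), (14.0, 8.0, -18.0), (14.0, 15.0, -18.0)]
251 [(11.0, -14.0, -18.0), (-11.0, -9.0, 23.0), (-13.0, 0.0, 26.0), (-9.0, 10.0, 20.0), (11.0, 15.0, -18.0)]
257 [(8.0, -14.0, -18.0), (11.0, -7.0, -24.0), (11.0, -0.0, -24.0), (-9.0, 9.0, 13.0), (7.0, 15.0, -17.0)]
263 [(4.0, -14.0, -17.0), (11.0, -6.0, -30.0), (10.0, -0.0, -29.0), (6.0, 8.0, -21.0), (5.0, 15.0, -19.0)]
269 [(6.0, -13.0, -27.0), (11.0, -6.0, -35.0), (11.0, -0.0, -34.0), (7.0, 7.0, -28.0), (1.0, 15.0, -17.0)]
275 [(7.0, -13.0, -33.0), (11.0, -6.0, -39.0), (11.0, -0.0, -40.0), (7.0, 7.0, -33.0), (-3.0, 15.0, -17.0)]
281 [(7.0, -12.0, -38.0), (10.0, -6.0, -43.0), (11.0, -0.0, -44.0), (7.0, 7.0, -38.0), (7.0, 13.0, -38.0)]
287 [(7.0, -12.0, -42.0), (12.0, -6.0, -49.0), (10.0, -0.0, -48.0), (11.0, 6.0, -48.0), (7.0, 13.0, -42.0)]
293 [(6.0, -12.0, -46.0), (11.0, -5.0, -52.0), (10.0, -0.0, -51.0), (11.0, 6.0, -52.0), (7.0, 12.0, -47.0)]
299 [(14.0, -10.0, -60.0), (11.0, -5.0, -57.0), (8.0, -0.0, -52.0), (12.0, 6.0, -58.0), (12.0, 11.0, -57.0)]
305 [(11.0, -11.0, -59.0), (12.0, -5.0, -60.0), (5.0, -0.0, -52.0), (12.0, 6.0, -61.0), (12.0, 11.0, -61.0)]
311 [(12.0, -10.0, -64.0), (12.0, -5.0, -64.0), (3.0, -0.0, -53.0), (12.0, 5.0, -64.0), (11.0, 11.0, -63.0)]
317 [(12.0, -10.0, -67.0), (12.0, -5.0, -68.0), (-0.0, -0.0, -52.0), (12.0, 5.0, -67.0), (12.0, 10.0, -67.0)]
bore pred [286. 244.] [343. 294.]
```

View pics/w9c.png

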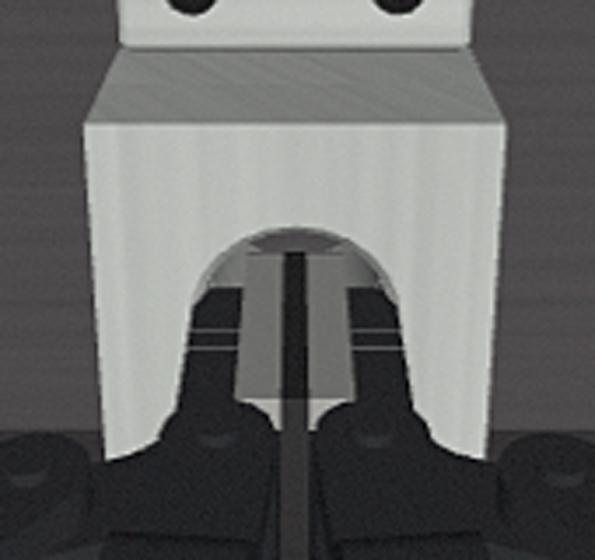

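Request:
jog_arm(
  plan=[
    [[0, 0, 0], [0, 0, -0.01], -1],
    [[0, 0, 0], [0, 0, -0.03], -1],
    [[0, 0, 0], [0, 0, -0.06], -1],
    [[0, 0, 0], [0, 0, -0.088], -1],
    [[0, 0, 0], [0, 0, -0.088], 1],
    [[0, 0, 0], [0, 0, -0.088], 1],
    [[0, 0, 0], [0, 0, -0.088], 1],
    [[0, 0, 0], [0, 0, -0.088], 1],
  ],
)

```text
time: 15.4
tool_pos: [524.7, 252.1, 165.6]
tcp_rot: [-180.0, -24.9, 24.6]
ft_force: [0.7, -0.7, -0.6]
finger_gap: 72.5
```

```bash
python3 - <<'E'
from plan import *
commit([0,0,0],[0,0,-.088]); chk()
from bench import *
p,d=snapshot("wrist"); cv2.imwrite("pics/w10.png",p)
E
```

```text
t 15.4 tcp [524.7 252.1 165.6] err mm [-0.5 -0.2 -1.4] rot err 0.11799876229450972 F [ 0.7 -0.7 -0.6] gap 72.5 j [ 19. -18. 118.   3.  55.  83.]
```

View pics/w10.png

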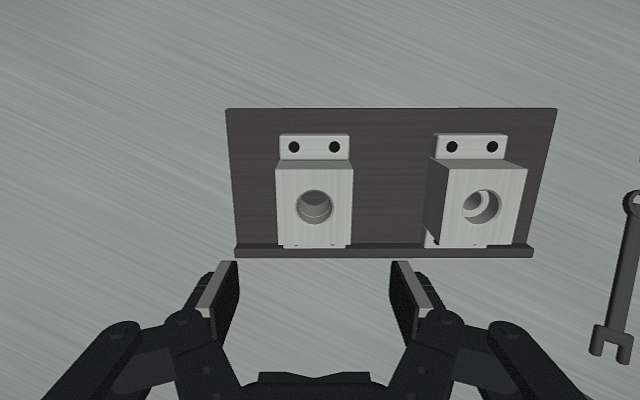

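Request:
jog_arm(
  plan=[
    [[0, 0, 0], [0, 0, 0.01], 1],
    [[0, 0, 0], [0, 0, 0.035], 1],
    [[0, 0, 0], [0, 0, 0.06], 1],
    [[0, 0, 0], [0, 0, 0.08], 1],
    [[0, 0, 0], [0, 0, 0.089], 1],
    [[0, 0, 0], [0, 0, 0.089], 1],
  ],
)

```text
time: 16.2
tool_pos: [559.0, 267.8, 85.2]
tcp_rot: [-180.0, -24.9, 24.6]
ft_force: [0.5, 0.1, -0.1]
finger_gap: 85.5
```

```bash
python3 - <<'E'
from plan import *
commit([0,0,0],[0,0,.089]); chk()
from bench import *
p,d=snapshot("wrist"); cv2.imwrite("pics/w11.png",p)
E
```

```text
t 16.2 tcp [559.  267.8  85.2] err mm [-0.5 -0.1 -1.1] rot err 0.10538485974836169 F [ 0.5  0.1 -0.1] gap 85.5 j [ 20.  -6. 117.   3.  44.  83.]
```

View pics/w11.png

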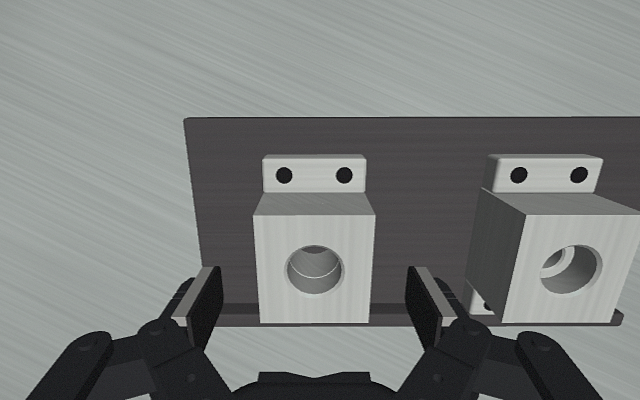

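```bash
python3 - <<'E'
from plan import *
from bench import *
ci=camera_info("wrist"); p,d=snapshot("wrist"); W=cloud(d,ci); s=sense(); Rt=rot(s['tcp_rot']); T=s['tool_pos']
L=(W-T)@Rt
for v in range(262,345,6): print(v,[tuple(L[v,u].round(0).tolist()) for u in(200,210,216,314,412,418,428)])
E
```

```text
262 [(-48.0, -92.0, 73.0), (-21.0, -67.0, 26.0), (-21.0, -63.0, 26.0), (-15.0, -0.0, 16.0), (-21.0, 63.0, 25.0), (-21.0, 67.0, 27.0), (-21.0, 73.0, 26.0)]
268 [(-53.0, -92.0, 72.0), (10.0, -46.0, -33.0), (10.0, -43.0, -33.0), (-15.0, -0.0, 8.0), (10.0, 43.0, -33.0), (10.0, 45.0, -33.0), (-24.0, 73.0, 24.0)]
274 [(10.0, -48.0, -38.0), (10.0, -44.0, -38.0), (7.0, -43.0, -34.0), (-15.0, -0.0, 3.0), (7.0, 43.0, -34.0), (10.0, 44.0, -38.0), (10.0, 48.0, -37.0)]
280 [(10.0, -47.0, -42.0), (9.0, -43.0, -42.0), (4.0, -43.0, -34.0), (-15.0, -0.0, -4.0), (6.0, 42.0, -36.0), (10.0, 42.0, -43.0), (10.0, 47.0, -42.0)]
286 [(10.0, -45.0, -46.0), (7.0, -43.0, -42.0), (2.0, -43.0, -35.0), (-15.0, -0.0, -10.0), (3.0, 42.0, -37.0), (7.0, 43.0, -43.0), (10.0, 45.0, -47.0)]
292 [(9.0, -44.0, -50.0), (5.0, -43.0, -43.0), (0.0, -43.0, -36.0), (-14.0, -0.0, -16.0), (1.0, 42.0, -38.0), (5.0, 43.0, -43.0), (10.0, 44.0, -51.0)]
298 [(10.0, -43.0, -55.0), (2.0, -43.0, -44.0), (-3.0, -43.0, -37.0), (-17.0, -0.0, -18.0), (-2.0, 42.0, -38.0), (3.0, 42.0, -45.0), (10.0, 42.0, -55.0)]
304 [(7.0, -43.0, -54.0), (0.0
[... 349 characters left out ...]
-0.0, -19.0), (-9.0, 42.0, -41.0), (-4.0, 42.0, -47.0), (3.0, 43.0, -56.0)]
322 [(2.0, -43.0, -58.0), (-7.0, -43.0, -47.0), (-58.0, -63.0, 14.0), (-30.0, -0.0, -20.0), (-12.0, 42.0, -41.0), (-6.0, 42.0, -48.0), (2.0, 42.0, -58.0)]
328 [(-1.0, -43.0, -58.0), (-10.0, -43.0, -47.0), (-96.0, -78.0, 53.0), (-94.0, 0.0, 51.0), (-95.0, 77.0, 52.0), (-8.0, 42.0, -49.0), (-1.0, 42.0, -58.0)]
334 [(-4.0, -43.0, -58.0), (-12.0, -43.0, -48.0), (-99.0, -77.0, 49.0), (-99.0, 0.0, 50.0), (-99.0, 77.0, 50.0), (-11.0, 42.0, -50.0), (-3.0, 43.0, -58.0)]
340 [(-7.0, -44.0, -58.0), (-102.0, -82.0, 47.0), (-102.0, -77.0, 46.0), (-103.0, 0.0, 47.0), (-103.0, 77.0, 48.0), (-103.0, 82.0, 47.0), (-5.0, 43.0, -59.0)]
```

Request:
jog_arm(
  plan=[
    [[0, 0, 0], [0, 0, 0.01], 1],
    [[0, 0, 0], [0, 0, 0.02], 1],
    [[0, 0, 0], [0, 0, 0.028], 1],
    [[0, 0, 0], [0, 0, 0.033], 1],
    [[0, 0, 0], [0, 0, 0.033], 1],
  ],
)

```text
time: 16.92
tool_pos: [571.9, 273.7, 55.6]
tcp_rot: [-180.0, -25.0, 24.6]
ft_force: [-0.2, -0.1, 0.3]
finger_gap: 85.7
```

```bash
python3 - <<'E'
from plan import *
commit([0,0,0],[0,0,.033]); chk()
from bench import *
ci=camera_info("wrist"); p,d=snapshot("wrist"); cv2.imwrite("pics/w12.png",p)
W=cloud(d,ci); s=sense(); Rt=rot(s['tcp_rot']); T=s['tool_pos'];L=(W-T)@Rt
print((M-T)@N)
for v in range(280,345,8): print(v,[tuple(L[v,u].round(0).tolist()) for u in(210,314,418)])
E
```

```text
t 16.93 tcp [571.9 273.7  55.6] err mm [-0.3 -0.1 -0.8] rot err 0.06450547551221313 F [-0.2 -0.1  0.3] gap 85.7 j [ 20.  -1. 116.   3.  40.  83.]
52.21138904704613
280 [(10.0, -43.0, -42.0), (17.0, -0.0, -53.0), (11.0, 42.0, -43.0)]
288 [(6.0, -43.0, -43.0), (-14.0, -0.0, -13.0), (7.0, 42.0, -44.0)]
296 [(3.0, -43.0, -43.0), (-14.0, -0.0, -19.0), (4.0, 42.0, -45.0)]
304 [(-1.0, -44.0, -43.0), (-14.0, -0.0, -26.0), (1.0, 42.0, -46.0)]
312 [(-3.0, -43.0, -46.0), (-14.0, -0.0, -31.0), (-2.0, 42.0, -47.0)]
320 [(-6.0, -43.0, -48.0), (-15.0, -0.0, -37.0), (-5.0, 42.0, -49.0)]
328 [(-10.0, -43.0, -47.0), (-15.0, -0.0, -41.0), (-8.0, 42.0, -49.0)]
336 [(-49.0, -60.0, -8.0), (-14.0, -0.0, -47.0), (-12.0, 42.0, -50.0)]
344 [(-52.0, -59.0, -11.0), (-14.0, -0.0, -52.0), (-51.0, 58.0, -12.0)]
```

View pics/w12.png

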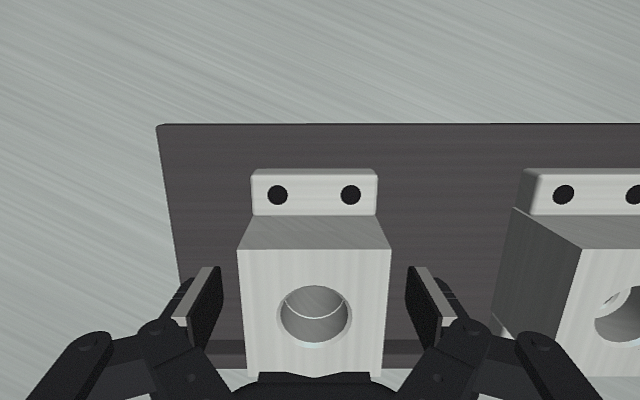

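Request:
jog_arm(
  plan=[
    [[0, 0, 0], [0, 0, 0], 0.4],
    [[0, 0, 0], [0, 0, 0], 0.3],
    [[0, 0, 0], [0, 0, 0], 0],
    [[0, 0, 0], [0, 0, 0], -1],
    [[0, 0, 0], [0, 0, 0], -1],
    [[0, 0, 0], [0, 0, 0], -1],
  ],
  force=80,
)

```text
time: 17.73
tool_pos: [572.2, 273.8, 57.1]
tcp_rot: [-180.0, -25.1, 24.6]
ft_force: [-6.1, -2.7, 5.3]
finger_gap: 54.8
```

```bash
python3 - <<'E'
from plan import *
chk()
from bench import *
ci=camera_info("wrist"); p,d=snapshot("wrist"); cv2.imwrite("pics/w13.png",p)
E
```

```text
t 17.73 tcp [572.2 273.8  57.1] err mm [0.1 0.1 0.7] rot err 0.023514543510274745 F [-6.1 -2.7  5.3] gap 54.8 j [ 20.  -1. 116.   3.  40.  83.]
```

View pics/w13.png

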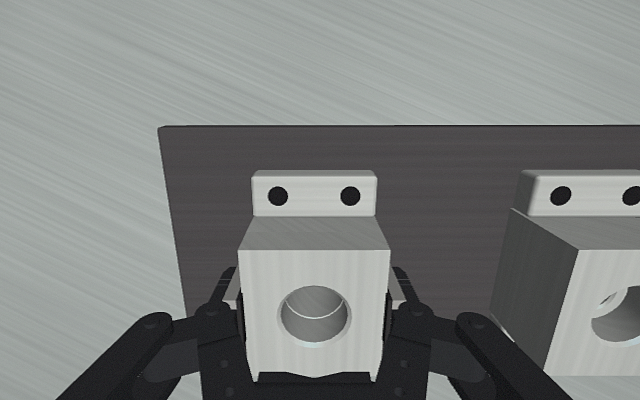

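Request:
jog_arm(
  plan=[
    [[0, 0, 0], [0, 0, -0.008], -1],
    [[0, 0, 0], [0, 0, -0.025], -1],
    [[0, 0, 0], [0, 0, -0.05], -1],
    [[0, 0, 0], [0, 0, -0.08], -1],
    [[0, 0, 0], [0, 0, -0.11], -1],
    [[0, 0, 0], [0, 0, -0.14], -1],
    [[0, 0, 0], [0, 0, -0.14], -1],
  ],
)

```text
time: 18.65
tool_pos: [518.7, 249.2, 185.3]
tcp_rot: [180.0, -25.2, 24.6]
ft_force: [-0.1, -0.2, -5.5]
finger_gap: 55.3
```

```bash
python3 - <<'E'
from plan import *
commit([0,0,0],[0,0,-.14]); chk()
to([477,-318,200],frame([0,0,-1],-20))
E
```

```text
t 18.65 tcp [518.7 249.2 185.3] err mm [0.4 0.1 2.1] rot err 0.1803225634346071 F [-0.1 -0.2 -5.5] gap 55.3 j [ 19. -20. 118.   3.  57.  83.]
turn [9.91, -23.71, -44.69] shift [-0.2405, 0.4986, -0.131] rows>= 9.1
```

Request:
jog_arm(
  plan=[
    [[5, -12, -22], [-0.06, 0.12, -0.045], -1],
    [[9.9, -23.7, -44.7], [-0.2405, 0.4986, -0.131], -1],
    [[9.9, -23.7, -44.7], [-0.2405, 0.4986, -0.131], -1],
    [[9.9, -23.7, -44.7], [-0.2405, 0.4986, -0.131], -1],
    [[9.9, -23.7, -44.7], [-0.2405, 0.4986, -0.131], -1],
    [[9.9, -23.7, -44.7], [-0.2405, 0.4986, -0.131], -1],
    [[9.9, -23.7, -44.7], [-0.2405, 0.4986, -0.131], -1],
    [[9.9, -23.7, -44.7], [-0.2405, 0.4986, -0.131], -1],
    [[9.9, -23.7, -44.7], [-0.2405, 0.4986, -0.131], -1],
    [[9.9, -23.7, -44.7], [-0.2405, 0.4986, -0.131], -1],
    [[9.9, -23.7, -44.7], [-0.2405, 0.4986, -0.131], -1],
    [[9.9, -23.7, -44.7], [-0.2405, 0.4986, -0.131], -1],
  ],
)

```text
time: 20.15
tool_pos: [476.9, -316.8, 198.5]
tcp_rot: [-179.9, -0.1, 70.0]
ft_force: [-0.8, 1.0, -5.0]
finger_gap: 55.0
```

```bash
python3 - <<'E'
from plan import *
commit([9.9,-23.7,-44.7],[-.2405,.4986,-.131]); chk()
from bench import *
import pickle
for n in("wrist","side","scene"):
    ci=camera_info(n); p,d=snapshot(n); cv2.imwrite(f"pics/{n}14.png",p); np.save(f"pics/{n}14_W.npy",cloud(d,ci)); pickle.dump(ci,open(f"pics/{n}14.pkl","wb"))
chk()
f=lambda p,w,h:np.clip(1.5*cv2.resize(p,(w,h),interpolation=cv2.INTER_CUBIC).astype(float),0,255).astype(np.uint8)
cv2.imwrite("pics/c14.png",np.hstack([f(cv2.imread("pics/side14.png")[50:200,290:440],400,400),f(cv2.imread("pics/scene14.png")[220:400,120:300],400,400)]))
E
```

```text
t 20.15 tcp [ 476.9 -316.8  198.5] err mm [-0.1  1.2 -1.5] rot err 0.14240270885501877 F [-0.8  1.  -5. ] gap 55.0 j [-39.   4.  91.   0.  85. -19.]
t 20.3 tcp [ 477.3 -316.7  199.6] err mm [ 0.3  1.4 -0.4] rot err 0.10548007982591187 F [-0.1 -0.8 -5. ] gap 55.1 j [-39.   4.  91.   0.  85. -19.]
```

View pics/wrist14.png

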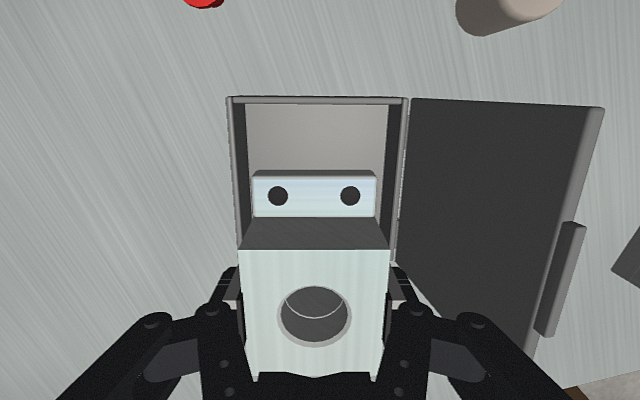

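View pics/c14.png

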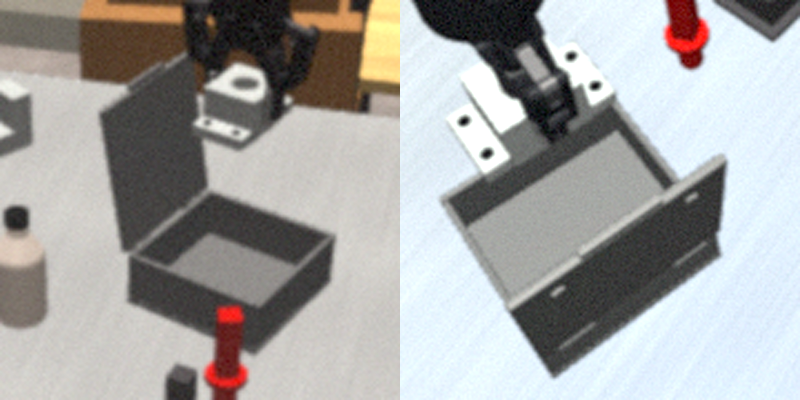

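```bash
python3 - <<'E'
from plan import *
p=cv2.imread("pics/wrist14.png")
cv2.imwrite("pics/c15.png",np.clip(1.3*cv2.resize(p[85:275,215:425],None,fx=3,fy=3,interpolation=cv2.INTER_CUBIC).astype(float),0,255).astype(np.uint8))
E
```

```text
(no output)
```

View pics/c15.png

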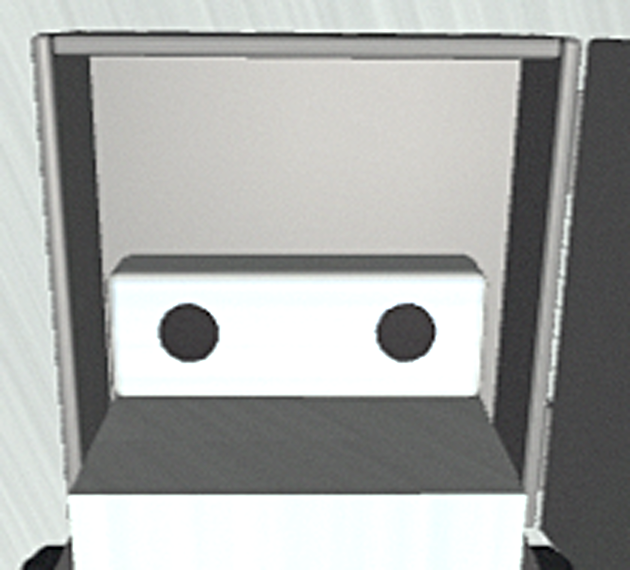

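```bash
python3 - <<'E'
from plan import *
import pickle
ci=pickle.load(open("pics/wrist14.pkl","rb"))
f=lambda u,v,z:onplane((u+.5)/3-.5+215,(v+.5)/3-.5+85,ci,z)[:2]
az=lambda e:np.degrees(np.arctan2(e[1],e[0])).round(2)
TL,TR,BL,BR=f(33,35,62),f(580,38,62),f(68,490,62),f(540,490,62)
print(TL,TR,np.linalg.norm(TR-TL),az(TR-TL),az(TL-BL),az(TR-BR))
# floor back edge z=6 inner
a,b=f(92,58,6),f(519,58,6); print("floor",a,b,np.linalg.norm(b-a),az(b-a))
for yaw in(az(TR-TL),):
    r=np.radians(yaw); ex=np.array([np.cos(r),np.sin(r)]); ey=np.array([-ex[1],ex[0]])
    print("centre rim",(TL+TR)/2-80*ey,"centre floor",(a+b)/2-74*ey)
W=np.load("pics/wrist14_W.npy"); 
L=W[110:160,250:385].reshape(-1,3); print("floor z",np.nanmedian(L[:,2]))
# block in hand: hub top corners
from bench import sense
s=sense();Rt=rot(s['tcp_rot']);print("block top",np.nanmedian(((W[255:275,260:370]-s['tool_pos'])@Rt).reshape(-1,3),0), "lug top", np.nanmedian(((W[180:212,290:335]-s['tool_pos'])@Rt).reshape(-1,3),0))
E
```

```text
[ 431.53202565 -216.53762572] [ 579.40889999 -271.16134085] 157.643015130903 -20.27 69.55 70.16
floor [ 433.42367464 -226.38202362] [ 572.10078814 -276.78389547] 147.55233137912796 -19.97
centre rim [ 477.75490069 -318.89512017] centre floor [ 477.12533643 -321.00017367]
floor z 6.122102747020534
block top [ 22.38215583  -0.82405751 -49.81377093] lug top [ 39.61090348  -1.70091991 -19.86346849]
```

Request:
jog_arm(
  plan=[
    [[0, 0, 0], [-0.001, 0.001, 0.04], -1],
    [[0, 0, 0], [-0.001, 0.001, 0.08], -1],
    [[0, 0, 0], [-0.001, 0.001, 0.12], -1],
    [[0, 0, 0], [-0.001, 0.001, 0.15], -1],
    [[0, 0, 0], [-0.001, 0.001, 0.175], -1],
    [[0, 0, 0], [-0.001, 0.001, 0.186], -1],
    [[0, 0, 0], [-0.001, 0.001, 0.19], -1],
    [[0, 0, 0], [-0.001, 0.001, 0.19], -1],
  ],
)

```text
time: 21.3
tool_pos: [478.3, -319.6, 10.9]
tcp_rot: [179.9, 0.0, 70.0]
ft_force: [0.3, 0.4, -5.4]
finger_gap: 55.1
```

```bash
python3 - <<'E'
from plan import *
commit([0,0,0],[-.001,.001,.19]); chk()
E
```

```text
t 21.3 tcp [ 478.3 -319.6   10.9] err mm [ 0.7 -0.3  0.9] rot err 0.08068605451137766 F [ 0.3  0.4 -5.4] gap 55.1 j [-39.  15. 100.   0.  65. -19.]
```

Request:
jog_arm(
  plan=[
    [[0, 0, 0], [0, 0, 0.003], -1],
    [[0, 0, 0], [0, 0, 0.006], -1],
    [[0, 0, 0], [0, 0, 0.008], -1],
    [[0, 0, 0], [0, 0, 0.009], -1],
    [[0, 0, 0], [0, 0, 0.01], -1],
    [[0, 0, 0], [0, 0, 0.01], -1],
  ],
)

```text
time: 22.05
tool_pos: [477.6, -319.3, -0.1]
tcp_rot: [180.0, -0.0, 70.0]
ft_force: [-0.3, 1.0, -5.8]
finger_gap: 54.8
```

```bash
python3 - <<'E'
from plan import *
commit([0,0,0],[0,0,.01]); chk()
E
```

```text
t 22.05 tcp [ 4.776e+02 -3.193e+02 -1.000e-01] err mm [-0.1  0.  -0.1] rot err 0.010205059156983576 F [-0.3  1.  -5.8] gap 54.8 j [-39.  16. 100.   0.  64. -19.]
```

Request:
jog_arm(
  plan=[
    [[0, 0, 0], [0, 0, 0.001], -1],
    [[0, 0, 0], [0, 0, 0.002], -1],
    [[0, 0, 0], [0, 0, 0.003], -1],
    [[0, 0, 0], [0, 0, 0.003], -1],
  ],
)

```text
time: 22.55
tool_pos: [477.8, -319.4, -0.9]
tcp_rot: [180.0, -0.0, 70.0]
ft_force: [-9.4, 6.7, 15.8]
finger_gap: 54.7
```

```bash
python3 - <<'E'
from plan import *
commit([0,0,0],[0,0,.003]); chk()
E
```

```text
t 22.55 tcp [ 477.8 -319.4   -0.9] err mm [ 0.1 -0.1  2.1] rot err 0.009187832677294023 F [-9.4  6.7 15.8] gap 54.7 j [-39.  16. 100.   0.  64. -19.]
```

Request:
jog_arm(
  plan=[
    [[0, 0, 0], [0, 0, -0.002], 0.4],
    [[0, 0, 0], [0, 0, -0.002], 0.6],
    [[0, 0, 0], [0, 0, -0.002], 0.8],
    [[0, 0, 0], [0, 0, -0.002], 0.8],
    [[0, 0, 0], [0, 0, -0.01], 0.8],
    [[0, 0, 0], [0, 0, -0.03], 0.8],
    [[0, 0, 0], [0, 0, -0.07], 0.8],
    [[0, 0, 0], [0, 0, -0.13], 0.8],
    [[0, 0, 0], [0, 0, -0.19], 0.8],
    [[0, 0, 0], [0, 0, -0.22], 0.8],
  ],
)

```text
time: 23.8
tool_pos: [479.1, -320.5, 223.8]
tcp_rot: [179.6, 0.1, 70.0]
ft_force: [-0.0, -0.6, -1.4]
finger_gap: 76.8
```

```bash
python3 - <<'E'
from plan import *
commit([0,0,0],[0,0,-.22]); chk()
from bench import *
import pickle
for n in("wrist","side","scene"):
    ci=camera_info(n); p,d=snapshot(n); cv2.imwrite(f"pics/{n}16.png",p); np.save(f"pics/{n}16_W.npy",cloud(d,ci)); pickle.dump(ci,open(f"pics/{n}16.pkl","wb"))
chk()
f=lambda p,w,h:np.clip(1.5*cv2.resize(p,(w,h),interpolation=cv2.INTER_CUBIC).astype(float),0,255).astype(np.uint8)
cv2.imwrite("pics/c16.png",np.hstack([f(cv2.imread("pics/side16.png")[50:200,290:440],400,400),f(cv2.imread("pics/scene16.png")[220:400,120:300],400,400)]))
E
```

```text
t 23.8 tcp [ 479.1 -320.5  223.8] err mm [ 1.5 -1.2  6.8] rot err 0.4547582594069319 F [-0.  -0.6 -1.4] gap 76.8 j [-39.   3.  89.   0.  87. -19.]
t 23.95 tcp [ 479.  -320.4  221.4] err mm [ 1.4 -1.1  4.4] rot err 0.38107993784800126 F [-0.2 -0.9 -0.7] gap 76.8 j [-39.   3.  89.   0.  87. -19.]
```

View pics/wrist16.png

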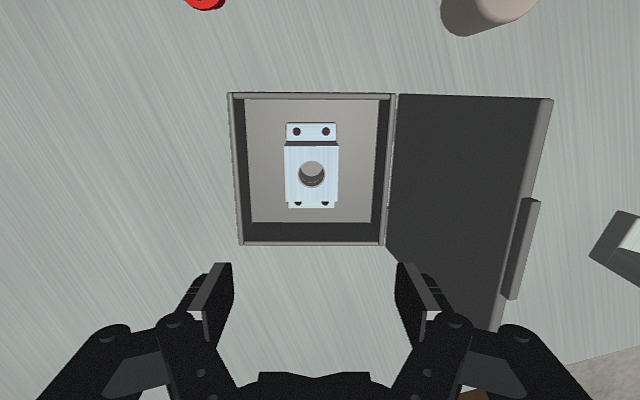

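View pics/c16.png

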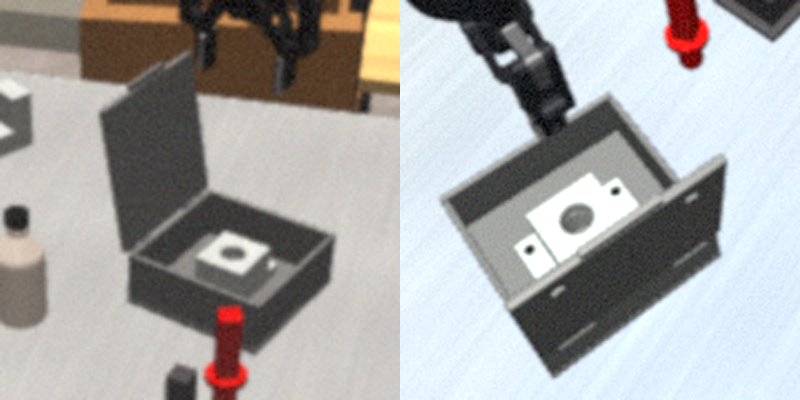

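```bash
cat >> plan.py <<'E'
CC=np.array([477.5,-319.5]); _r=np.radians(-20.2); CX=np.array([np.cos(_r),np.sin(_r)]); CY=np.array([-CX[1],CX[0]])
def case(x,y,z): 
    q=CC+x*CX+y*CY; return np.array([q[0],q[1],z])
E
python3 - <<'E'
from plan import *
W=np.load("pics/wrist16_W.npy")
for u,v in((545,110),(500,200),(520,150),(450,150),(530,240)):
    w=W[v,u]; q=w[:2]-CC; print(u,v,"x' y' z",q@CX,q@CY,w[2],"ang",np.degrees(np.arctan2(w[2]-62.5,80-q@CX)))
S=np.load("pics/scene16_W.npy"); q=(S[...,:2]-CC); X=q@CX;Y=q@CY;Z=S[...,2]; m=(X>85)&(X<170)&(abs(Y)<85)&(Z>75)&(Z<230); print("max x",np.nanpercentile(X[m],[50,99]),np.nanpercentile(Z[m],99))
to(case(185,0,260),frame([0,0,-1],-110.2))
to(case(185,0,168),frame([0,0,-1],-110.2))
E
```

```text
545 110 x' y' z 111.90711546406409 75.02105231579961 220.65016161528874 ang 101.40642263774001
500 200 x' y' z 107.65461838329148 24.61036434560913 206.95186734736947 ang 100.83786532327855
520 150 x' y' z 108.14522374096948 54.60822437782174 214.31315175737726 ang 100.5030354428585
450 150 x' y' z 97.64408144412656 43.75304649254171 154.49728042261737 ang 100.85687432246974
530 240 x' y' z 115.25178142021834 9.313634922398828 227.29748488742342 ang 102.07415758318749
max x [109.89894116 118.45655437] 228.68464549777684
turn [0.01, -0.02, 90.21] shift [-0.0009, 0.185, -0.0429] rows>= 8.4
turn [0.01, -0.02, 90.21] shift [-0.0009, 0.185, 0.0491] rows>= 8.4
```

Request:
jog_arm(
  plan=[
    [[0, 0, 20], [0, 0.01, -0.043], -1],
    [[0, 0, 90.2], [-0.001, 0.185, -0.043], -1],
    [[0, 0, 90.2], [-0.001, 0.185, -0.043], -1],
    [[0, 0, 90.2], [-0.001, 0.185, -0.043], -1],
    [[0, 0, 90.2], [-0.001, 0.185, -0.043], -1],
    [[0, 0, 90.2], [-0.001, 0.185, -0.043], -1],
    [[0, 0, 90.2], [-0.001, 0.185, -0.043], -1],
    [[0, 0, 90.2], [-0.001, 0.185, -0.043], -1],
    [[0, 0, 90.2], [-0.001, 0.185, -0.043], -1],
    [[0, 0, 90.2], [-0.001, 0.185, -0.043], -1],
    [[0, 0, 90.2], [-0.001, 0.185, 0], -1],
    [[0, 0, 90.2], [-0.001, 0.185, 0], -1],
  ],
)

```text
time: 25.45
tool_pos: [648.6, -381.8, 211.1]
tcp_rot: [-179.9, 0.5, -20.1]
ft_force: [-0.2, -0.2, -0.3]
finger_gap: 0.0
```

```bash
python3 - <<'E'
from plan import *
commit([0,0,90.2],[-.001,.185,0]); chk()
from bench import *
for n in("side","scene"):
    p,d=snapshot(n); cv2.imwrite(f"pics/{n}17.png",p); ci=camera_info(n); np.save(f"pics/{n}17_W.npy",cloud(d,ci))
f=lambda p,w,h:np.clip(1.5*cv2.resize(p,(w,h),interpolation=cv2.INTER_CUBIC).astype(float),0,255).astype(np.uint8)
cv2.imwrite("pics/c17.png",np.hstack([f(cv2.imread("pics/side17.png")[20:200,270:450],400,400),f(cv2.imread("pics/scene17.png")[200:400,120:320],400,400)]))
S=np.load("pics/scene17_W.npy"); p0,R0=load(); L=(S-p0)@R0; m=(abs(L[...,0])<15)&(abs(L[...,1])<30)&(L[...,2]>-60)&(L[...,2]<30); print(np.nanpercentile(L[m],[1,50,99],axis=0))
E
```

```text
t 25.45 tcp [ 648.6 -381.8  211.1] err mm [-2.5  1.7 -6. ] rot err 0.5723675729558895 F [-0.2 -0.2 -0.3] gap 0.0 j [-34.  33.  55.   0.  93.  76.]
[[ -1.95489551 -13.90233664 -59.77897658]
 [  9.13966839   0.26123067 -38.81297655]
 [ 12.463223    17.49362691 -16.66910907]]
```

View pics/c17.png

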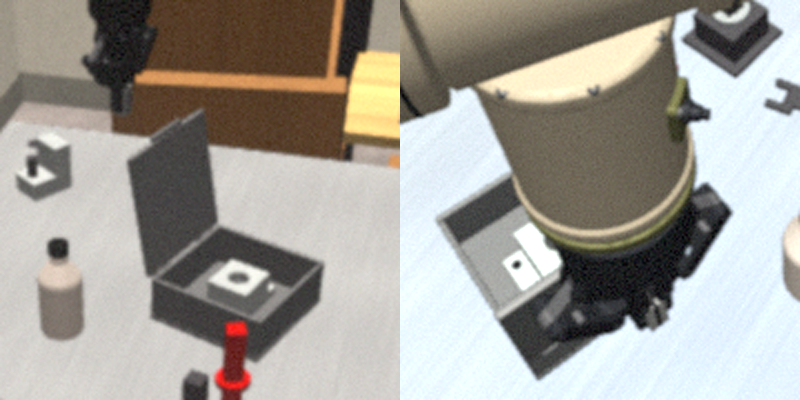

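```bash
python3 - <<'E'
from plan import *
p0,R0=load(); q=p0[:2]-CC; print(q@CX,q@CY,p0[2])
for th in(1.9,1.75,1.57,1.4,1.2,1.0,.8,.6,.45,.3,.2,.1,0):
    K=np.array([80,62.5])+135*np.array([-np.cos(th),np.sin(th)])+9*np.array([np.sin(th),np.cos(th)])
    t=case(K[0]+11,0,K[1]-17); s=R0.T@(t-p0)/1000; print(th,(K+[11,-17]).round(0),s.round(3))
E
```

```text
185.02933950620871 -0.112127036163578 217.0648718005576
1.9 [143. 170.] [-0.042 -0.     0.047]
1.75 [124. 177.] [-0.061 -0.     0.04 ]
1.57 [100. 181.] [-0.085 -0.     0.037]
1.4 [ 77. 180.] [-0.108 -0.     0.037]
1.2 [ 50. 175.] [-0.135 -0.     0.042]
1.0 [ 26. 164.] [-0.159 -0.     0.053]
0.8 [  3. 149.] [-0.182 -0.     0.068]
0.6 [-15. 129.] [-0.2   -0.     0.088]
0.45 [-27. 112.] [-0.212 -0.     0.105]
0.3 [-35.  94.] [-0.22  -0.     0.123]
0.2 [-40.  81.] [-0.225 -0.     0.136]
0.1 [-42.  68.] [-0.228 -0.     0.149]
0 [-44.  54.] [-0.229 -0.     0.162]
```

Request:
jog_arm(
  plan=[
    [[0, 0, 0], [-0.005, 0, 0.02], -1],
    [[0, 0, 0], [-0.02, 0, 0.04], -1],
    [[0, 0, 0], [-0.04, 0, 0.04], -1],
    [[0, 0, 0], [-0.061, 0, 0.039], -1],
    [[0, 0, 0], [-0.073, 0, 0.037], -1],
    [[0, 0, 0], [-0.085, 0, 0.037], -1],
    [[0, 0, 0], [-0.097, 0, 0.037], -1],
    [[0, 0, 0], [-0.108, 0, 0.037], -1],
    [[0, 0, 0], [-0.122, 0, 0.039], -1],
    [[0, 0, 0], [-0.135, 0, 0.042], -1],
  ],
)

```text
time: 26.8
tool_pos: [524.8, -337.4, 177.0]
tcp_rot: [180.0, -0.2, -20.2]
ft_force: [2.0, -0.5, 0.2]
finger_gap: -0.4
```

```bash
python3 - <<'E'
from plan import *
commit([0,0,0],[-.135,0,.042]); chk()
from bench import *
for n in("side","scene"):
    p,d=snapshot(n); cv2.imwrite(f"pics/{n}18.png",p)
f=lambda p,w,h:np.clip(1.5*cv2.resize(p,(w,h),interpolation=cv2.INTER_CUBIC).astype(float),0,255).astype(np.uint8)
cv2.imwrite("pics/c18.png",np.hstack([f(cv2.imread("pics/side18.png")[20:200,270:450],400,400),f(cv2.imread("pics/scene18.png")[200:400,120:320],400,400)]))
E
```

```text
t 26.8 tcp [ 524.8 -337.4  177. ] err mm [ 0.4 -0.5  2. ] rot err 0.17853270881741581 F [ 2.  -0.5  0.2] gap -0.4 j [-37.  12.  84.   0.  83.  73.]
```

View pics/c18.png

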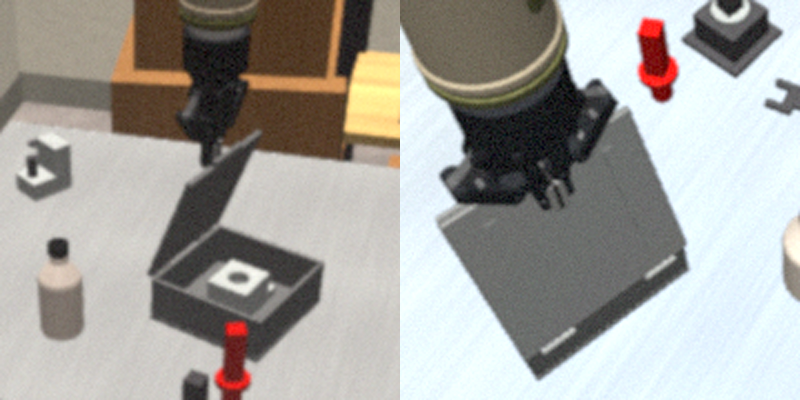

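Request:
jog_arm(
  plan=[
    [[0, 0, 0], [-0.012, 0, 0.005], -1],
    [[0, 0, 0], [-0.024, 0, 0.011], -1],
    [[0, 0, 0], [-0.036, 0, 0.018], -1],
    [[0, 0, 0], [-0.047, 0, 0.026], -1],
    [[0, 0, 0], [-0.056, 0, 0.036], -1],
    [[0, 0, 0], [-0.065, 0, 0.046], -1],
    [[0, 0, 0], [-0.077, 0, 0.063], -1],
    [[0, 0, 0], [-0.085, 0, 0.081], -1],
    [[0, 0, 0], [-0.09, 0, 0.094], -1],
    [[0, 0, 0], [-0.093, 0, 0.106], -1],
    [[0, 0, 0], [-0.094, 0, 0.116], -1],
    [[0, 0, 0], [-0.094, 0, 0.118], -1],
  ],
)

```text
time: 28.4
tool_pos: [435.7, -304.1, 56.3]
tcp_rot: [-180.0, 0.1, -20.2]
ft_force: [-4.2, 4.0, 7.8]
finger_gap: -0.2
```

```bash
python3 - <<'E'
from plan import *
commit([0,0,0],[-.094,0,.118]); chk()
E
```

```text
t 28.4 tcp [ 435.7 -304.1   56.3] err mm [-0.5  0.4 -0.7] rot err 0.09970802774089943 F [-4.2  4.   7.8] gap -0.2 j [-40.   5. 105.   0.  70.  70.]
```

Press a few mm further until firm contact.

Request:
jog_arm(
  plan=[
    [[0, 0, 0], [0, 0, 0.002], -1],
    [[0, 0, 0], [0, 0, 0.004], -1],
    [[0, 0, 0], [0, 0, 0.005], -1],
    [[0, 0, 0], [0, 0, 0.005], -1],
  ],
)

```text
time: 28.9
tool_pos: [435.9, -304.2, 55.9]
tcp_rot: [-180.0, 0.1, -20.2]
ft_force: [-19.8, 14.5, 38.8]
finger_gap: 0.2
```

```bash
python3 - <<'E'
from plan import *
commit([0,0,0],[0,0,.005]); chk()
E
```

```text
t 28.9 tcp [ 435.9 -304.2   55.9] err mm [-0.4  0.2  3.9] rot err 0.11204895494570892 F [-19.8  14.5  38.8] gap 0.2 j [-40.   5. 105.  -0.  70.  70.]
```

Request:
jog_arm(
  plan=[
    [[0, 0, 0], [0, 0, -0.005], -1],
    [[0, 0, 0], [0, 0, -0.03], -1],
    [[0, 0, 0], [0, 0, -0.08], -1],
    [[0, 0, 0], [0, 0, -0.14], -1],
    [[0, 0, 0], [0, 0, -0.2], -1],
    [[0, 0, 0], [0, 0, -0.2], -1],
    [[0, 0, 0], [0, 0, -0.2], -1],
  ],
)

```text
time: 29.78
tool_pos: [436.4, -304.6, 252.1]
tcp_rot: [180.0, -0.1, -20.2]
ft_force: [-0.1, -0.2, -0.2]
finger_gap: 0.1
```

```bash
python3 - <<'E'
from plan import *
commit([0,0,0],[0,0,-.2]); chk()
from bench import *
for n in("side","scene"):
    p,d=snapshot(n); cv2.imwrite(f"pics/{n}19.png",p); W=cloud(d,camera_info(n)); q=W[...,:2]-CC; X=q@CX;Y=q@CY;Z=W[...,2]
    for x0 in(-65,-40,0,40,65):
        m=(abs(X-x0)<8)&(abs(Y)<65)&(Z<130)&(Z>20); print(n,x0,np.nanmedian(Z[m]).round(1),m.sum())
f=lambda p,w,h:np.clip(1.3*cv2.resize(p,(w,h),interpolation=cv2.INTER_CUBIC).astype(float),0,255).astype(np.uint8)
cv2.imwrite("pics/c19.png",np.hstack([f(cv2.imread("pics/side19.png")[60:340,220:440],400,509),f(cv2.imread("pics/scene19.png")[100:400,120:420],400,509)]))
E
```

```text
t 29.77 tcp [ 436.4 -304.6  252.1] err mm [ 0.3 -0.2  0.1] rot err 0.04911865355716524 F [-0.1 -0.2 -0.2] gap 0.1 j [-40.  -4.  93.   0.  91.  70.]
side -65 70.8 158
side -40 71.1 151
side 0 71.2 145
side 40 71.1 138
side 65 70.6 137
scene -65 73.0 554
scene -40 73.1 571
scene 0 73.0 624
scene 40 73.1 652
scene 65 72.7 711
```

View pics/c19.png

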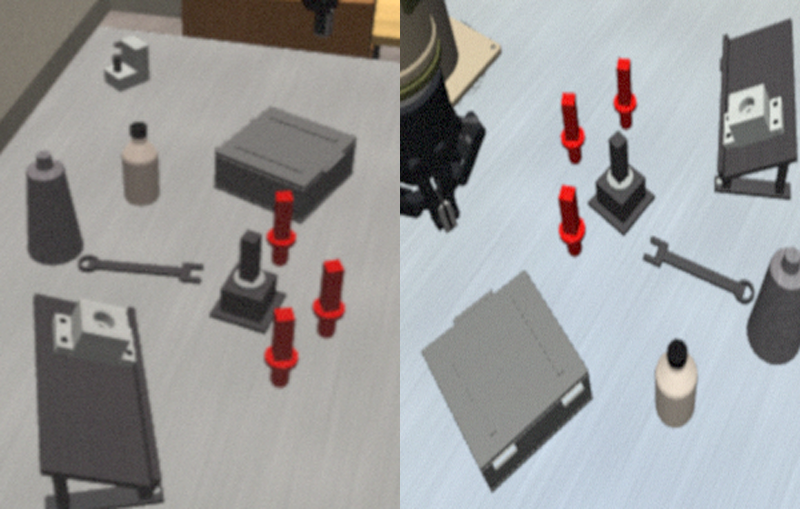

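```bash
python3 -c "
from bench import *
print(hand_in())"
```

```text
the job is handed in; nothing more can be done
None
```

I've handed the job in at about 30 s of the 72 s allowed. The good block is in the shut case, and the gauge is back in its stand. No verdict is reported back to me.

- **Finding the good block:** The wrist camera showed a shoulder in the bore of the block nearer the gauge stand. I gauged only the other one, and the gauge slid in right up to its collar with about 22 N at contact. I did not gauge the rejected block; that choice rests on the picture.
- **Gauge:** It is back in its stand at the same height as before it was picked up. In the pictures it stands upright with its collar down.
- **Block:** My first grasp closed empty above the block, because the fingertips sit about 17 mm behind the TCP when shut, not ahead of it as I took from the description. The block did not move. I went deeper, gripped it, lowered it to contact with the case floor (about 16 N) and released it. The pictures showed it flat, centred and bore upwards.
- **Lid:** I pushed it over and pressed it down with about 39 N upward on the wrist, 46 N in all, through the fingertips. Afterwards its top measured level, to within 0.6 mm across the case.
- **Last checks:** In the last pictures the other block, wrench, yarn cone and bottle look in place, and the arm is clear. The two fixed cameras disagreed by about 2 mm on the lid's height, which is within the calibration.

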